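# Refit the air-filter cassette under a switch chassis

### The job

The switch has been blown clean and its flat air-filter cassette lies on the bench in front of it. Using only the fingertips or the outside of the fingers, never gripping or lifting, push the cassette flat along the bench into the low slot under the chassis until its bezel sits squarely against the chassis front, then push the slide latch all the way across in front of the bezel. Push gently and leave everything else where it is.

Things in the scene. Friction and masses are not known exactly. Their poses are not given: they have to be found in the camera images.
- chassis: Black network switch, fixed on the bench, top 64 mm high, 440 mm wide (482 over the flat rack ears), 250 mm deep. Origin: at bench level in the middle of its front plane; +x runs from the front into the chassis, +y to its left seen from the robot, z up. It stands on two skid rails with the filter slot between them; a flat apron closes the front either side of the slot.
- slot_mouth (a point): Centre of the filter slot's mouth: in the chassis front plane, 10 mm above the bench, in line with the chassis origin. The slot is 206 mm wide and 20 mm high, open at the front, runs the whole depth, and its floor is the bench. The cassette has 5 mm to spare each side and 6 mm above.
- cassette: Loose flat filter cassette, about 0.35 kg, lying flat on the bench: aluminium frame with black foam and wire grid, 196 mm wide (y), 14 mm thick, leading corners bevelled about 12 mm, a dark upright bezel across its rear. Origin: on the underside, midway front to back; +x to the leading edge (x = +68 mm). Home: origin 62 mm behind the chassis front plane, axes parallel to the chassis axes.
- bezel (a point): Middle of the outer face of the cassette's bezel, the face to push, 14 mm above the bench, at x = -68 mm of the cassette. The bezel is 216 mm wide, 25 mm high (top 26 mm above the bench), 6 mm thick, and stands 10 mm beyond the frame at each side. Its inner face stops against the chassis front; then this face is 6 mm in front of the chassis front plane.
- latch (a joint): Slide latch at the right of the slot (chassis -y side): 0 m fully open, 0.034 m fully across; slides along chassis +y, stays where left, needs about 2 N. Its flat bar (60 x 10 mm, 7.5 to 17.5 mm above the bench, 9 to 13 mm in front of the chassis front plane) ends up across the right end of the bezel; it passes only when the bezel is home, and closed too early it bars the cassette.
- latch_tab (a point): Middle of the latch's upright steel thumb tab, 20 mm above the bench, 25 mm in front of the chassis front plane. Tab: 8 mm thick along chassis y, 24 mm along x (13 to 37 mm in front of the chassis front plane), from 6 to 31 mm above the bench. At latch 0 it is 150 mm to the chassis -y side of the chassis origin. Push on its outer (-y) side face.
- driver_long: Bystander: long screwdriver, 190 mm, red handle, lying on the bench to the robot's left of the cassette. Origin under its middle.
- driver_short: Bystander: short screwdriver, 140 mm, yellow handle, lying on the bench to the right. Origin under its middle.
- brush: Bystander: wooden-handled brush, 170 mm, lying on the bench to the right of the chassis front. Origin under its middle.
- psu: Bystander: metal power supply module 165 x 73 x 39 mm with a wire handle, on the bench to the right. Origin under its centre.
- fan: Bystander: small black fan module 56 x 40 x 40 mm on the bench, left of the chassis front. Origin under its centre.
- cleaner_can: Bystander: upright can, 65 mm diameter, 170 mm high, on the bench, left. Origin under its centre.
- blow_gun: Bystander: air blow gun with a 200 mm thin steel nozzle, lying on the bench, far left. Origin under its body.

How it is judged:
By the outcome, as a careful person would: the job done as asked, in the order asked, and still so for the second after the job is handed in, with the robot touching nothing.
It also fails if it takes over 70 s, if anything falls off the work surface, if the arm or the gripper's body presses on something with over 40 N, if the wrist force passes 120 N, or if a joint passes its speed limit or range.

### The arm

A 6-joint arm with a two-finger parallel gripper is mounted at the origin on the work surface. World frame = base frame: x ahead of the robot, y to its left, z up, the work surface at z = 0. Lengths are in mm, angles in rad, forces in N, time in s.
With the tool pointing down it reaches from about 275 to 1000 mm from the base axis. Payload 8.4 kg.
Tool frame: the origin (TCP) lies at the very end of the fingers, on their centre line; the grasp point (between the pads) lies 19 mm behind it; x points along the fingers, y is the direction in which the jaws open and shut, and the axes are right-handed (so a half turn about x gives the same grasp; the last joint's range is limited). The gripper opens to 85 mm and grips with 20 to 120 N. Pads are 22 mm wide; open, the fingers measure 114 mm over their backs; the gripper's body (76 mm by 85 mm) begins 54 mm behind the grasp point. The pads swing forward as they close: fully open they stand 13 mm farther back than shut.
Start: joints at [-1.345, 0.353, 1.633, -0, 1.155, -0.002], TCP at [141.145, -608.856, 231.281] pointing down, gripper open.
Joint ranges: [-2.63, 2.63], [-0.92, 2.1], [0.06, 2.66], [-1.3, 4.44], [0, 2.69], [-3.02, 3.02]. Speed limits (rad/s): [2.22, 2.22, 2.79, 3.14, 3.14, 3.14].

### API

Orientations are given as [roll, pitch, yaw] about the fixed x, y, z axes, in that order (R = Rz(yaw) Ry(pitch) Rx(roll)).
In Python, from rig import r, grab_frame, camera_params, sign_off gives the robot as it stands.
- The arm moves only by the tool drive_tool, never from a script. Its argument "rows" is one flat list of numbers, 7 for each row, row after row: the shift along the tool's x, y, z in mm, then the turn, a rotation vector about the tool's x, y, z in degrees, then the opening in per cent of the stroke, from 0 (shut) to 100 (fully open). In form: [x, y, z, rx, ry, rz, fingers, x, y, z, rx, ry, rz, fingers, ...]. A call has 1 to 10 rows; each row is the pose to reach, as a shift and turn from the pose measured when the call began, along the tool's axes at that moment; what a row does not reach only later rows make up. A row lasts 1/8 s, in which the tool goes at most 62.5 mm and 10.7 degrees, less where a joint would pass 70% of its speed; a pose out of reach is approached as far as the arm can. A call with a gripper value outside its range is refused whole. The fingers move at their own pace and stop on an object; "newtons" is the grip in N (left out, the last holds). Time passes only in rows, so rows that repeat a pose let the fingers close. It gives the time, the measured TCP pose, the force and the opening at its end, in the units of the state.
- r.sense(): the state, without advancing time (a new reading comes with each control period).
- grab_frame(name): name is "scene" or "top" or "wrist"; returns the picture (480x640x3 uint8, red, green, blue); there is no depth.
- camera_params(name): a dict with "vertical_fov" (degrees; the focal length in pixels is half the picture's height over the tangent of half this angle, whatever the lens; pixels are square), "cx", "cy" (the principal point, pixels), "k1" (the pictures are not rectified: a ray, as slopes to the right and down, at radius r is drawn at 1 + k1 r^2 times it, then the intrinsics apply), "pose" (4x4, takes a point from camera to world coordinates); the wrist camera has in their place "tool_from_camera" (4x4, takes a point from camera to tool coordinates, whose origin is the TCP and whose axes are the tool frame's). Camera axes: x right, y down, z forward; pixel columns grow to the right and rows downward; lengths in mm; the calibration is good to about 2 mm. A picture is of the moment at which its call begins: read the wrist's pose just before it. camera_params takes no time and is no camera call.
- sign_off(): hands the job in, once; it reports no verdict.
The state is a dict: "clock": time; "qpos": joint angles; "qvel": joint speeds; "joint_efforts": joint torques, N m; "eef_pos": TCP position; "tcp_rot": TCP orientation; "contact_force": force on the tool from outside, world axes, zero at the start; "wrist_torque": the same for the moment, N m; "opening": opening from 0.0 (shut) to 1.0 (fully open).
Only numpy, scipy, OpenCV 4.12 (cv2) and the standard library are available. Lean on these libraries where they do the work, as an engineer would, in place of code of your own. Each camera call takes 0.05 s, during which the arm holds its last target.

## Working session

There is one attempt and no reset: what is moved stays moved. The work goes in short steps, Python scripts to look and compute and a tool call to move; the robot and the scene stay as the last step left them, time stands still between calls to the robot, and variables do not carry over. Pictures are saved under pics/ and viewed, and the job is handed in when it is done.

Besides the shell and the picture viewer there is one more tool, called after "Call:" as name(argument=value, ...) on one line, values as JSON. drive_tool: Moves the arm, as the interface text tells. Its arguments: {"type":"object","properties":{"rows":{"type":"array","items":{"type":"number"}},"newtons":{"type":"number"}},"required":["rows"]}

```bash
ls; mkdir -p pics; python3 - <<'E'
from rig import r, grab_frame, camera_params
import cv2
s=r.sense(); print(s)
for n in ("scene","top","wrist"):
    p=camera_params(n); print(n,p)
    cv2.imwrite(f"pics/{n}0.png",cv2.cvtColor(grab_frame(n),cv2.COLOR_RGB2BGR))
E
```

```text
pics
{'clock': 0.0, 'qpos': array([-1.34538577e+00,  3.53647207e-01,  1.63415389e+00,  2.01995830e-05,
        1.15519748e+00, -2.39661026e-03]), 'qvel': array([ 0.00075677,  0.00013107,  0.00180406, -0.00032099, -0.00078218,
       -0.00028372]), 'joint_efforts': array([ 3.64986110e-03, -6.05236530e+01, -3.42056036e+01,  3.87881232e-05,
        9.39180551e-03, -2.78488656e-06]), 'eef_pos': array([ 141.05056212, -608.37585837,  230.55381673]), 'tcp_rot': array([-1.58632845,  1.56939028,  1.7830632 ]), 'contact_force': array([-0.31490015,  0.51447433, -0.42429801]), 'wrist_torque': array([ 0.0531734 ,  0.03925675, -0.03839813]), 'opening': 0.9959956860948503}
scene {'vertical_fov': 45.716418071348826, 'cx': 325.6452900271703, 'cy': 225.50094912323334, 'k1': 0.03775030324267525, 'pose': array([[ 7.39914229e-01,  5.22363041e-01, -4.23867653e-01,
         1.19967960e+03],
       [ 6.72648167e-01, -5.82423121e-01,  4.56429350e-01,
        -6.98895800e+02],
       [-8.44849822e-03, -6.22832371e-01, -7.82309696e-01,
         1.26693223e+03],
       [ 0.00000000e+00,  0.00000000e+00,  0.0000
[... 289 characters left out ...]
,  6.92543293e-03,
        -1.05265581e+01],
       [-8.93060349e-03, -7.12292485e-02, -9.97419991e-01,
         1.13689225e+03],
       [ 0.00000000e+00,  0.00000000e+00,  0.00000000e+00,
         1.00000000e+00]])}
wrist {'vertical_fov': 60.05176767612296, 'cx': 316.0110572769161, 'cy': 236.84558821001244, 'k1': -0.056648936864164105, 'tool_from_camera': array([[-4.65972435e-04, -2.68032077e-01,  9.63409876e-01,
        -1.43213501e+02],
       [ 9.99999889e-01, -5.46882191e-05,  4.68455013e-04,
         7.18691127e-01],
       [-7.28737999e-05,  9.63409987e-01,  2.68032073e-01,
        -6.75953199e+01],
       [ 0.00000000e+00,  0.00000000e+00,  0.00000000e+00,
         1.00000000e+00]])}
```

View pics/top0.png

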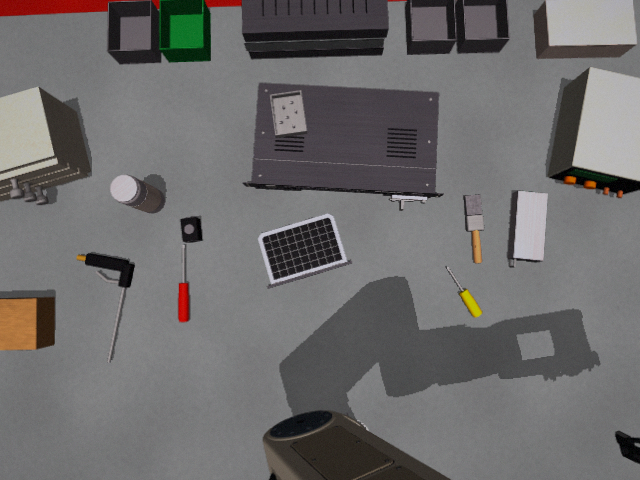

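View pics/scene0.png

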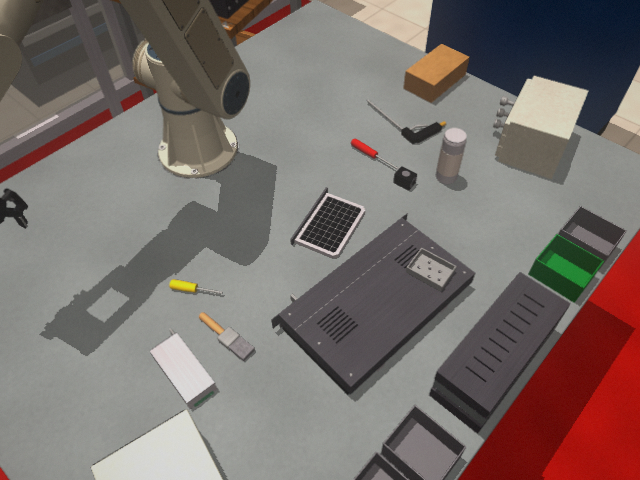

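View pics/wrist0.png

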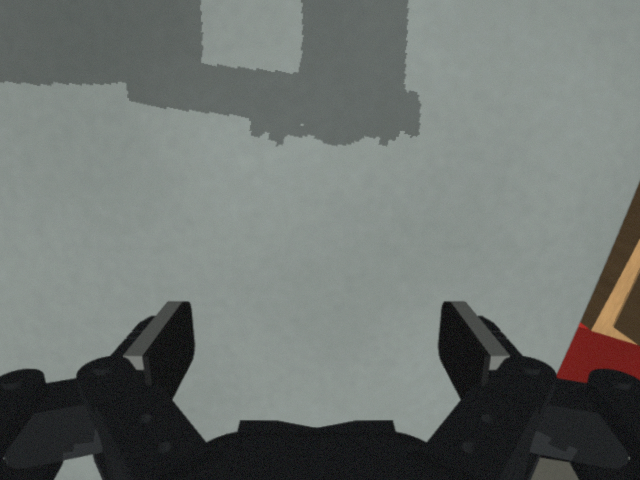

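```bash
cat > h.py <<'E'
from rig import r, grab_frame, camera_params
import cv2, numpy as np
from scipy.spatial.transform import Rotation as R
def K(p):
    f=240/np.tan(np.radians(p['vertical_fov'])/2); return np.array([[f,0,p['cx']],[0,f,p['cy']],[0,0,1]])
def pose(p,s=None):
    if 'pose' in p: return p['pose']
    T=np.eye(4); T[:3,:3]=R.from_euler('xyz',s['tcp_rot']).as_matrix(); T[:3,3]=s['eef_pos']; return T@p['tool_from_camera']
def pix2plane(p,uv,z,s=None):
    uv=np.array(uv,float).reshape(-1,1,2); d=np.array([p['k1'],0,0,0])
    n=cv2.undistortPoints(uv,K(p),d).reshape(-1,2); T=pose(p,s)
    ray=np.c_[n,np.ones(len(n))]@T[:3,:3].T; o=T[:3,3]
    return o+ray*((z-o[2])/ray[:,2])[:,None]
def proj(p,X,s=None):
    T=np.linalg.inv(pose(p,s)); 
    return cv2.projectPoints(np.array(X,float).reshape(-1,1,3),cv2.Rodrigues(T[:3,:3])[0],T[:3,3],K(p),np.array([p['k1'],0,0,0]))[0].reshape(-1,2)
def crop(im,u0,v0,u1,v1,k,name):
    cv2.imwrite(name,cv2.resize(im[v0:v1,u0:u1],None,fx=k,fy=k,interpolation=cv2.INTER_CUBIC))
E
python3 - <<'E'
from h import *
im=cv2.imread('pics/top0.png')
crop(im,240,170,440,300,4,'pics/top0c.png')
crop(im,370,180,450,220,8,'pics/top0l.png')
E
```

```text
(no output)
```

View pics/top0c.png

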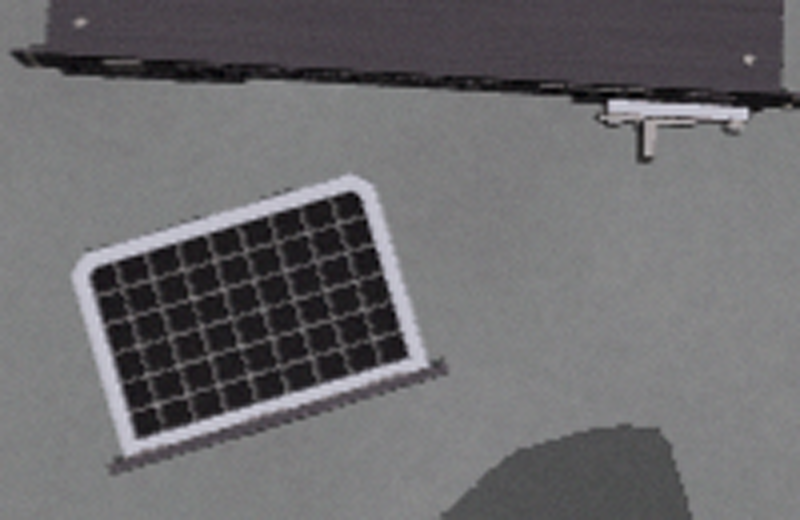

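View pics/top0l.png

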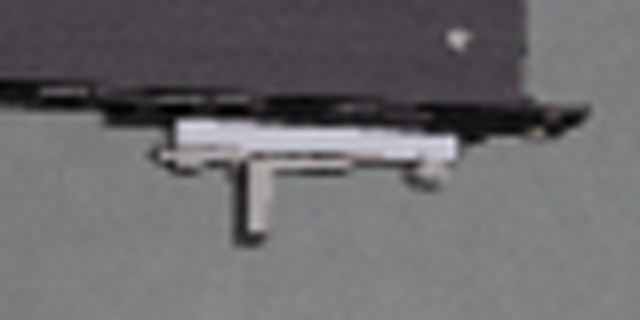

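```bash
python3 - <<'E'
from h import *
im=cv2.imread('pics/top0.png'); p=camera_params('top')
g=im.min(2)
m=((g>150)&(im.max(2).astype(int)-g<40)).astype(np.uint8); 
roi=np.zeros_like(m); roi[200:300,250:360]=1; m*=roi
c=max(cv2.findContours(m,cv2.RETR_EXTERNAL,cv2.CHAIN_APPROX_NONE)[0],key=cv2.contourArea)
W=pix2plane(p,c.reshape(-1,2),14)[:,:2]
rc=cv2.minAreaRect(W.astype(np.float32)); print('cassette rect',rc)
print(cv2.boxPoints(rc))
# bezel end corners on z=26
B=pix2plane(p,[[268,286.5],[351.25,262]],26); print('bezel ends',B,np.linalg.norm(B[1]-B[0]),np.degrees(np.arctan2(B[0,0]-B[1,0],-(B[0,1]-B[1,1]))))
# chassis front top edge: rows where top face goes dark
pts=[]
for u in range(256,432,4):
    col=im[165:205,u].astype(int).sum(1)
    v=[i for i in range(len(col)) if col[i]<110]
    if v: pts.append((u,165+v[0]-0.5))
pts=np.array(pts); print(pts[:50].tolist())
E
```

```text
cassette rect ((526.824462890625, 48.200531005859375), (128.3536376953125, 197.9861602783203), 15.082653999328613)
[[439.09924  127.083855]
 [490.61768  -64.08197 ]
 [614.5497   -30.682793]
 [563.03125  160.48303 ]]
bezel ends [[432.96377091 131.05885357  26.        ]
 [486.9221967  -73.43503856  26.        ]] 211.49293991466192 -165.2186465949171
[[256.0, 183.5], [260.0, 183.5], [264.0, 183.5], [268.0, 183.5], [272.0, 187.5], [276.0, 184.5], [280.0, 184.5], [284.0, 184.5], [288.0, 185.5], [292.0, 186.5], [296.0, 185.5], [300.0, 185.5], [304.0, 185.5], [308.0, 187.5], [312.0, 187.5], [316.0, 186.5], [320.0, 186.5], [324.0, 186.5], [328.0, 188.5], [332.0, 187.5], [336.0, 187.5], [340.0, 187.5], [344.0, 189.5], [348.0, 189.5], [352.0, 188.5], [356.0, 188.5], [360.0, 188.5], [364.0, 190.5], [368.0, 189.5], [372.0, 189.5], [376.0, 189.5], [380.0, 191.5], [384.0, 192.5], [388.0, 190.5], [392.0, 190.5], [396.0, 192.5], [400.0, 192.5], [404.0, 191.5], [408.0, 191.5], [412.0, 191.5], [416.0, 193.5], [424.0, 192.5], [428.0, 192.5]]
```

```bash
python3 - <<'E'
from h import *
im=cv2.imread('pics/top0.png'); p=camera_params('top')
crop(im,235,70,335,200,5,'pics/chl.png'); crop(im,360,80,450,210,5,'pics/chr.png')
hsv=cv2.cvtColor(im,cv2.COLOR_BGR2HSV)
print(im[130,350],im[130,245],im[150,445],im[187,300],im[110,262])
F=pix2plane(p,[[256,183.5],[276,184.3],[300,185.3],[332,187.3],[360,188.5],[408,191.5],[428,192.5]],64)[:,:2]
d,_,x,y=0,0,0,0
vx,vy,x0,y0=cv2.fitLine(F.astype(np.float32),cv2.DIST_HUBER,0,.01,.01).ravel()
print('front line yaw',np.degrees(np.arctan(-vx/vy)),x0,y0)
C=pix2plane(p,[[251.5,183],[435.75,193],[439.5,94.5],[261,83]],64)[:,:2]; print(C,np.linalg.norm(C-np.roll(C,-1,0),axis=1))
# background similarity mask edges rowwise for sides
ref=im[100:180].astype(int)
for v in range(90,180,10):
    row=im[v].astype(int); purple=(row[:,2]-row[:,1]>3)&(row.sum(1)<300)
    u=np.where(purple[230:460])[0]+230; print(v,u.min(),u.max())
E
```

```text
[74 66 74] [124 121 123] [130 127 128] [34 30 33] [76 71 75]
front line yaw -4.7708435 664.2764 -43.23875
[[ 681.36073254  161.01703731]
 [ 644.35103955 -277.86376334]
 [ 885.66721556 -298.66234896]
 [ 927.77075579  134.13266872]] [440.43850258 242.21081306 434.83817153 247.87228331]
90 259 407
100 258 438
110 257 438
120 256 437
130 255 437
140 255 436
150 254 436
160 253 436
170 252 435
```

View pics/chl.png

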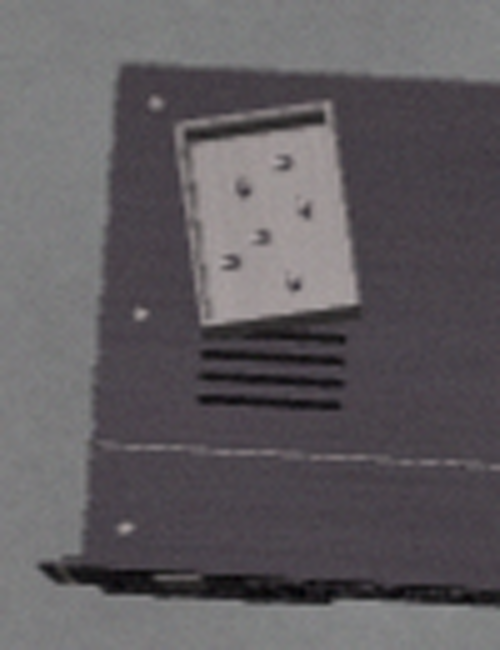

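View pics/chr.png

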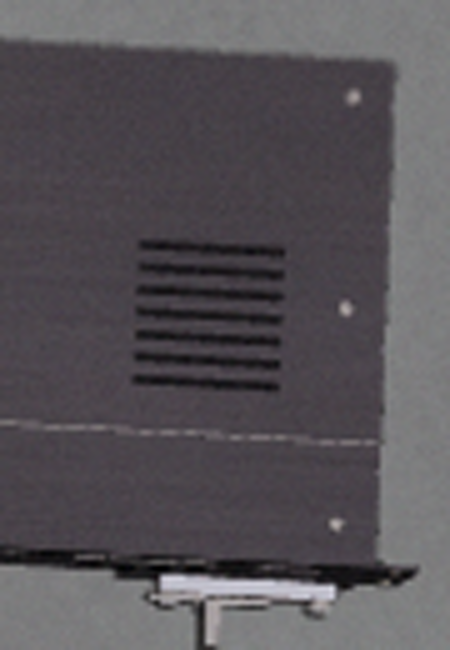

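```bash
python3 - <<'E'
from h import *
p=camera_params('top')
T=pix2plane(p,[[402.3,200.3],[402.3,209.4]],31); print('tab',T, np.linalg.norm(T[1]-T[0]))
E_=pix2plane(p,[[243,182.5],[443.9,194]],64); print('ears',E_,np.linalg.norm(E_[1]-E_[0]),E_.mean(0))
y=np.radians(-4.77); o=np.array([663.,-58.4]); Rm=np.array([[np.cos(y),-np.sin(y)],[np.sin(y),np.cos(y)]])
print('tab ends pred',o+Rm@[-13,-150],o+Rm@[-37,-150])
for z in (0,12.5):print('proj front',z,proj(p,[[*(o+Rm@[0,100]),z],[*(o+Rm@[0,-100]),z]]))
E
```

```text
tab [[ 634.40901291 -203.19469473   31.        ]
 [ 611.92487406 -202.26933718   31.        ]] 22.503172808826125
ears [[ 683.20033284  181.39314971   64.        ]
 [ 641.40094892 -297.17991105   64.        ]] 480.39500724125276 [662.30064088 -57.89338067  64.        ]
tab ends pred [ 637.57161461 -206.79945154] [ 613.65473774 -204.80370587]
proj front 0 [[302.94614434 190.65493947]
 [382.03549814 194.88700613]]
proj front 12.5 [[302.6953077  189.72157939]
 [382.65164031 193.99841478]]
```

```bash
cat >> h.py <<'E'
def tgt(psi,t):
    a,b=np.radians([psi,t]); c,s=np.cos,np.sin
    x=np.array([s(b)*c(a),s(b)*s(a),-c(b)]); z=np.array([c(b)*c(a),c(b)*s(a),s(b)])
    return np.c_[x,np.cross(z,x),z]
def delta(pos,psi,t):
    s=r.sense(); Rn=R.from_euler('xyz',s['tcp_rot']).as_matrix()
    sh=Rn.T@(np.array(pos)-s['eef_pos']); rv=np.degrees(R.from_matrix(Rn.T@tgt(psi,t)).as_rotvec())
    return np.round(sh,1),np.round(rv,2)
def state():
    s=r.sense(); M=R.from_euler('xyz',s['tcp_rot']).as_matrix()
    print('t',round(s['clock'],2),'pos',np.round(s['eef_pos'],1),'psi',round(np.degrees(np.arctan2(-M[0,1],M[1,1])),2),'tilt',round(np.degrees(np.arcsin(M[2,2])),2),'F',np.round(s['contact_force'],1),'open',round(s['opening'],2),'q',np.round(s['qpos'],2)); return s
E
python3 - <<'E'
from h import *
state(); print(np.round(R.from_euler('xyz',r.sense()['tcp_rot']).as_matrix(),2))
print(delta([370,0,220],5,25))
E
```

```text
t 0.15 pos [ 141.1 -608.5  230.7] psi -166.95 tilt -0.0 F [-0.  -0.4  0.1] open 1.0 q [-1.35  0.35  1.63  0.    1.16 -0.  ]
[[-0.    0.23 -0.97]
 [ 0.   -0.97 -0.23]
 [-1.   -0.   -0.  ]]
(array([  11.3, -541.1, -360.4]), array([-168.05,   -2.72,   37.26]))
```

Call:
drive_tool(rows=[5,-50,-35,-10,0,0,100,5,-100,-70,-20,0,0,100,5,-150,-105,-30,0,0,100,5,-200,-140,-40,0,0,100,5,-240,-170,-50,0,0,100,5,-270,-190,-60,0,0,100,5,-290,-200,-70,0,0,100,5,-300,-200,-80,0,0,100,5,-300,-200,-84,0,0,100])

```text
clock: 1.27
eef_pos: [268.0, -270.1, 226.0]
tcp_rot: [-2.941, 1.569, 1.899]
contact_force: [0.0, -0.1, 0.8]
opening: 1.0
```

```bash
python3 - <<'E'
from h import *
state(); print(delta([370,0,220],5,25))
E
```

```text
t 1.27 pos [ 268.  -270.1  226. ] psi -82.67 tilt -0.08 F [ 0.  -0.1  0.8] open 1.0 q [-0.79 -0.04  2.12  0.    1.06 -0.92]
(array([   6.3,  135.7, -254.9]), array([-86.17, -19.97,  19.05]))
```

Call:
drive_tool(rows=[6,15,-30,-10,-2,2,100,6,30,-60,-20,-4,4,100,6,46,-90,-30,-7,6,100,6,60,-120,-40,-9,9,100,6,75,-150,-50,-12,11,100,6,90,-180,-60,-14,13,100,6,106,-210,-70,-16,15,100,6,120,-235,-80,-18,17,100,6,136,-255,-86,-20,19,100,6,136,-255,-86,-20,19,100])

```text
clock: 2.52
eef_pos: [370.0, 0.9, 220.0]
tcp_rot: [-0.0, 1.135, 0.086]
contact_force: [0.1, -0.1, 1.0]
opening: 1.002
```

```bash
python3 - <<'E'
from h import *
s=state(); 
import pickle
cv2.imwrite("pics/wrist1.png",cv2.cvtColor(grab_frame("wrist"),cv2.COLOR_RGB2BGR)); pickle.dump(s,open('s1.pkl','wb'))
E
```

```text
t 2.52 pos [370.    0.9 220. ] psi 4.93 tilt 24.97 F [ 0.1 -0.1  1. ] open 1.0 q [-0.06 -0.3   2.41  0.11  0.6  -1.79]
```

View pics/wrist1.png

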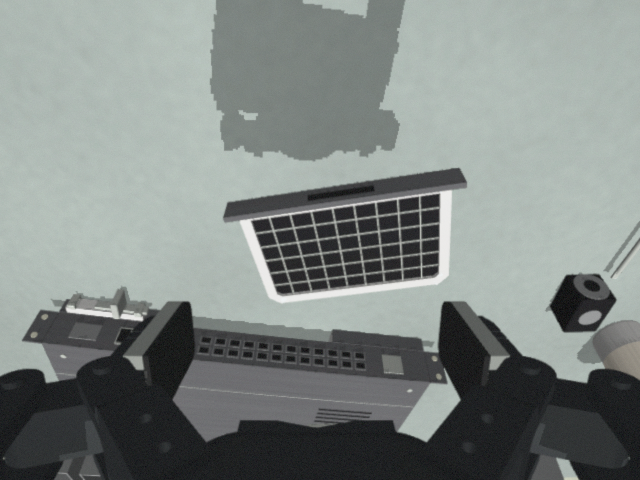

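```bash
python3 - <<'E'
from h import *
im=cv2.imread('pics/wrist1.png')
crop(im,20,280,220,390,4,'pics/w1a.png'); crop(im,190,290,460,390,3,'pics/w1b.png'); crop(im,210,150,480,310,3,'pics/w1c.png')
E
```

```text
(no output)
```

View pics/w1a.png

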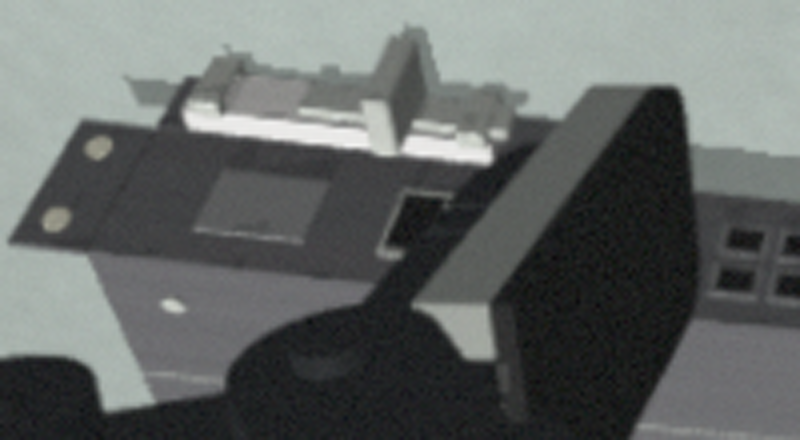

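View pics/w1b.png

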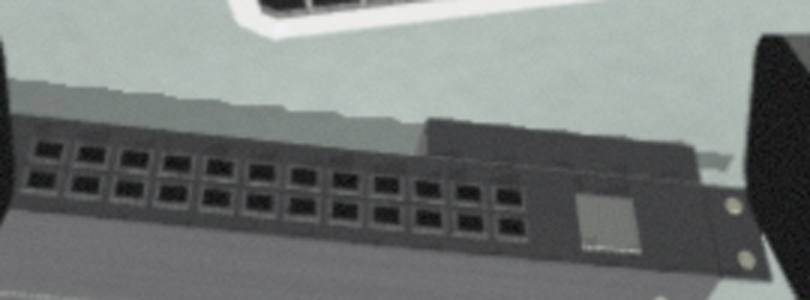

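View pics/w1c.png

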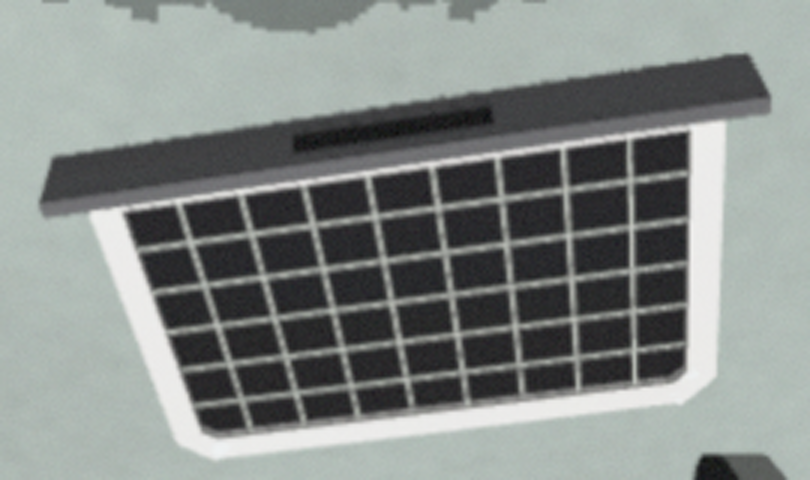

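```bash
python3 - <<'E'
from h import *
import pickle
s=pickle.load(open('s1.pkl','rb')); p=camera_params('wrist')
a=lambda u,v:(20+u/4,280+v/4); b=lambda u,v:(190+u/3,290+v/3); c=lambda u,v:(210+u/3,150+v/3)
def q(n,pts,z):
    P=pix2plane(p,pts,z,s)[:,:2]; print(n,z,np.round(P,1).tolist(), 'len',np.round(np.linalg.norm(P[1]-P[0]),1),'mid',np.round(P.mean(0),1),'yaw',np.round(np.degrees(np.arctan2(-(P[1]-P[0])[0],(P[1]-P[0])[1])),2))
q('bezel top outer',[c(40,204),c(769,99)],26)
q('bezel bottom outer',[c(52,157),c(749,55)],1)
q('frame lead',[c(178,440),c(716,374)],14)
q('ear top',[a(10,243),b(770,280)],64)
q('ear bot',[a(83,120),b(740,187)],20)
q('apron bottom L',[b(427,119),b(695,146)],0)
q('slot top edge',[b(8,113),b(420,155)],20)
q('tab',[a(375,98),a(389,151)],31)
q('chassis top front',[b(10,210),b(700,272)],64)
E
```

```text
bezel top outer 26 [[485.1, -74.1], [429.3, 133.2]] len 214.6 mid [457.2  29.5] yaw 15.09
bezel bottom outer 1 [[485.8, -74.6], [429.9, 134.3]] len 216.3 mid [457.9  29.9] yaw 14.98
frame lead 14 [[602.3, -32.1], [551.0, 157.2]] len 196.1 mid [576.6  62.6] yaw 15.17
ear top 64 [[643.2, -296.1], [682.8, 183.1]] len 480.7 mid [663.  -56.5] yaw -4.72
ear bot 20 [[644.7, -297.7], [684.1, 180.7]] len 480.0 mid [664.4 -58.5] yaw -4.71
apron bottom L 0 [[674.4, 47.0], [684.0, 165.0]] len 118.4 mid [679.2 106. ] yaw -4.69
slot top edge 20 [[659.3, -121.9], [672.0, 43.3]] len 165.6 mid [665.6 -39.3] yaw -4.41
tab 31 [[611.6, -200.1], [634.7, -201.6]] len 23.2 mid [ 623.2 -200.9] yaw -93.68
chassis top front 64 [[658.5, -111.5], [678.7, 153.4]] len 265.7 mid [668.6  21. ] yaw -4.37
```

```bash
python3 - <<'E'
from h import *
p=camera_params('wrist'); T=p['tool_from_camera']
for uv,y in [((190,302),-42.5),((167,302),-42.5),((194,345),-42.5),((439,302),42.5),((190,302),-46)]:
    n=cv2.undistortPoints(np.array([[uv]],float),K(p),np.array([p['k1'],0,0,0])).ravel()
    d=T[:3,:3]@[*n,1]; o=T[:3,3]; print(uv,np.round(o+d*(y-o[1])/d[1],1))
E
```

```text
(190, 302) [-17.5 -42.5 -10.4]
(167, 302) [-37.2 -42.5 -19.3]
(194, 345) [-17.7 -42.5   5.5]
(439, 302) [-9.5 42.5 -6.8]
(190, 302) [ -7.  -46.   -5.6]
```

```bash
python3 - <<'E'
from h import *
state(); print(delta([492,178,100],-75,0))
E
```

```text
t 2.58 pos [369.9   0.4 220. ] psi 4.82 tilt 24.93 F [0.3 0.5 0.8] open 1.0 q [-0.06 -0.3   2.41  0.11  0.6  -1.79]
(array([166.4, 166.7,  73.3]), array([ 78.47,  20.74, -17.35]))
```

Call:
drive_tool(rows=[18,18,8,9,2,-2,75,37,37,16,18,5,-4,75,55,55,24,27,7,-6,75,75,75,33,36,9,-8,75,92,92,41,45,12,-10,75,111,111,49,54,14,-12,75,130,130,57,63,16,-14,75,150,150,66,71,19,-16,75,166,167,73,78.5,20.7,-17.4,75,166,167,73,78.5,20.7,-17.4,75])

```text
clock: 3.82
eef_pos: [492.5, 177.6, 99.4]
tcp_rot: [-0.976, 1.569, -2.289]
contact_force: [0.1, -0.8, -0.6]
opening: 0.748
```

```bash
python3 - <<'E'
from h import *
s=state(); 
print(delta([492,178,-1],-74.9,0))
cv2.imwrite("pics/top2.png",cv2.cvtColor(grab_frame("top"),cv2.COLOR_RGB2BGR)[120:360,160:480].repeat(2,0).repeat(2,1))
cv2.imwrite("pics/wrist2.png",cv2.cvtColor(grab_frame("wrist"),cv2.COLOR_RGB2BGR))
E
```

```text
t 3.83 pos [492.5 177.6  99.4] psi -75.19 tilt 0.07 F [ 0.1 -0.8 -0.6] open 0.75 q [ 0.34  0.37  1.96 -0.    0.82  0.09]
(array([100.4,  -0.2,  -0.7]), array([-0.29,  0.07,  0.1 ]))
```

View pics/top2.png

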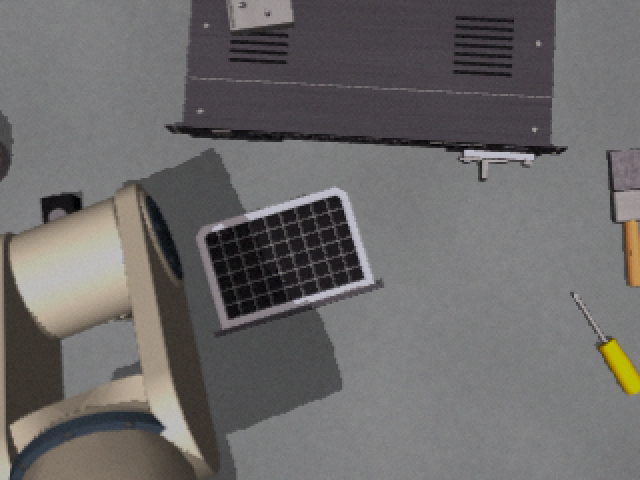

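View pics/wrist2.png

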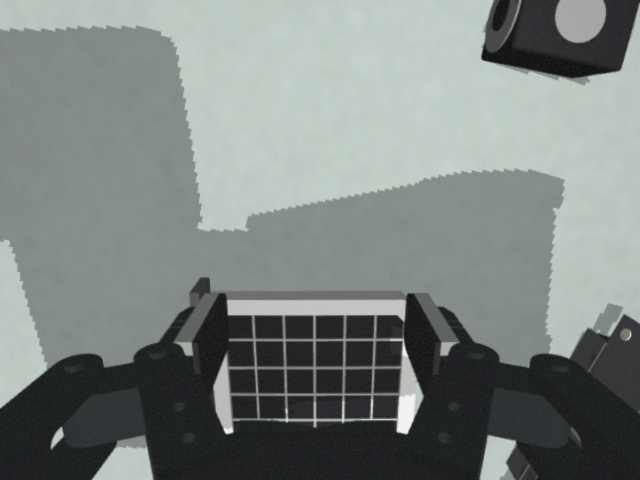

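Call:
drive_tool(rows=[25,0,-0.5,-0.2,0,0,75,50,0,-0.5,-0.3,0,0,75,75,0,-0.5,-0.3,0,0,75,88,0,-0.5,-0.3,0,0,75,94,0,-0.5,-0.3,0,0,75,98,0,-0.5,-0.3,0,0,75,98,0,-0.5,-0.3,0,0,75])

```text
clock: 4.8
eef_pos: [491.1, 177.3, 2.5]
tcp_rot: [-0.428, 1.569, -1.731]
contact_force: [0.2, 0.8, -0.1]
opening: 0.75
```

```bash
python3 - <<'E'
from h import *
s=state(); 
cv2.imwrite("pics/scene3.png",cv2.resize(cv2.cvtColor(grab_frame("scene"),cv2.COLOR_RGB2BGR)[130:290,240:460],None,fx=3.5,fy=3.5,interpolation=cv2.INTER_CUBIC))
cv2.imwrite("pics/wrist3.png",cv2.cvtColor(grab_frame("wrist"),cv2.COLOR_RGB2BGR))
E
```

```text
t 4.8 pos [491.1 177.3   2.5] psi -74.68 tilt 0.11 F [ 0.2  0.8 -0.1] open 0.75 q [ 0.34  0.53  2.   -0.    0.61  0.08]
```

View pics/scene3.png

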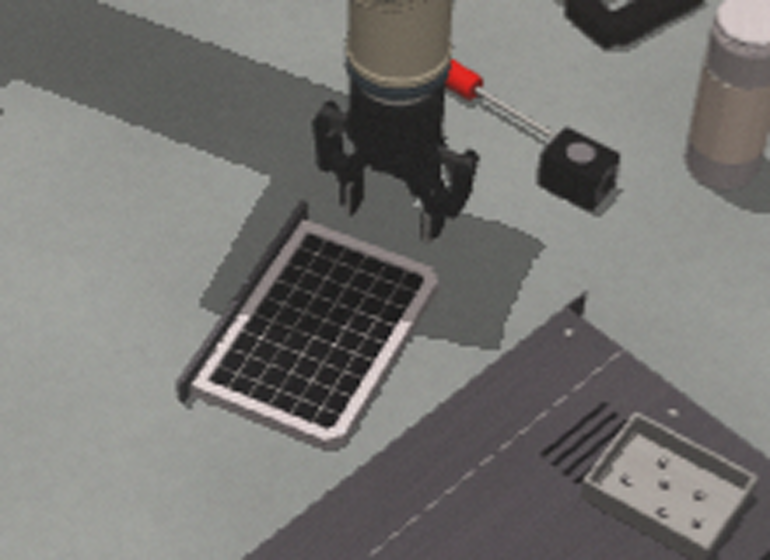

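View pics/wrist3.png

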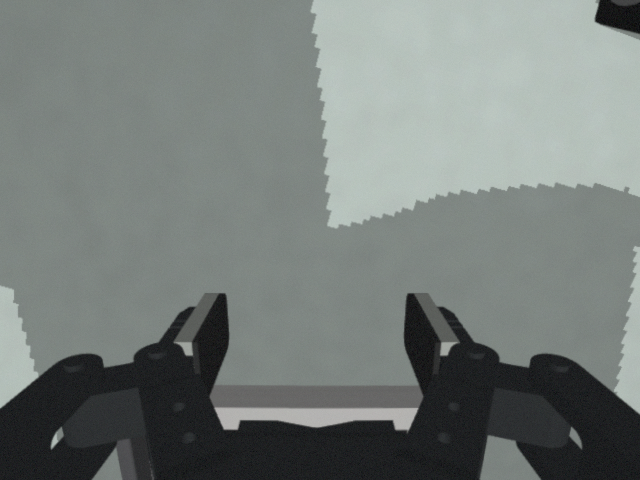

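```bash
cat >> h.py <<'E'
def rows(plist):
    for pos,psi,t in plist:
        a,b=delta(pos,psi,t); print(np.round(a,1).tolist(),np.round(b,1).tolist())
def rot(d): a=np.radians(d); return np.array([[np.cos(a),-np.sin(a)],[np.sin(a),np.cos(a)]])
def arc(I,th,off,z,t=0):
    P=np.array(I)+rot(th)@np.array(off); return ([P[0],P[1],z],th-90,t)
E
python3 - <<'E'
from h import *
state(); I=(261.3,-23.0)
rows([arc(I,15.08,(275,109+g),-1) for g in (24,18,12,6,3,1,-1)]+[arc(I,th,(275,109),-1) for th in (14.5,14,13.5)])
E
```

```text
t 4.9 pos [491.1 177.3   2.6] psi -74.68 tilt 0.11 F [-0.2 -0.1 -0.3] open 0.75 q [ 0.34  0.53  2.   -0.    0.61  0.08]
[3.6, 1.0, 0.6] [0.2, 0.1, 0.0]
[3.6, 0.9, 6.6] [0.2, 0.1, 0.0]
[3.6, 0.9, 12.6] [0.2, 0.1, 0.0]
[3.6, 0.9, 18.6] [0.2, 0.1, 0.0]
[3.6, 0.9, 21.6] [0.2, 0.1, 0.0]
[3.6, 0.9, 23.6] [0.2, 0.1, 0.0]
[3.6, 0.9, 25.6] [0.2, 0.1, 0.0]
[3.6, 1.9, 27.4] [0.8, 0.1, 0.0]
[3.6, 2.8, 29.8] [1.3, 0.1, 0.0]
[3.6, 3.7, 32.3] [1.8, 0.1, 0.0]
```

Call:
drive_tool(rows=[3.5,1,3,0.2,0,0,75,4,1,7,0.2,0,0,75,4.5,1,12.5,0.2,0,0,75,4.5,1,18,0.2,0,0,75,4.5,1,21,0.2,0,0,75,4.5,1,23,0.2,0,0,75,4.5,1,25,0.2,0,0,75,4.5,1,26,0.2,0,0,75])

```text
clock: 5.9
eef_pos: [499.0, 152.7, -1.8]
tcp_rot: [-0.318, 1.569, -1.625]
contact_force: [-0.7, 2.3, 0.4]
opening: 0.751
```

```bash
python3 - <<'E'
from h import *
s=state();I=(261.3,-23.0)
cv2.imwrite("pics/scene4.png",cv2.resize(cv2.cvtColor(grab_frame("scene"),cv2.COLOR_RGB2BGR)[150:290,260:400],None,fx=4,fy=4,interpolation=cv2.INTER_CUBIC))
rows([arc(I,th,(275,109),-2) for th in np.arange(14.6,8.5,-.6)])
E
```

```text
t 5.9 pos [499.  152.7  -1.8] psi -74.89 tilt 0.1 F [-0.7  2.3  0.4] open 0.75 q [ 0.3   0.54  2.   -0.    0.6   0.03]
[0.2, 0.7, 1.0] [0.5, 0.1, 0.0]
[0.2, 1.8, 3.9] [1.1, 0.1, 0.0]
[0.2, 2.8, 6.8] [1.7, 0.1, 0.0]
[0.2, 3.9, 9.7] [2.3, 0.1, 0.0]
[0.2, 4.9, 12.7] [2.9, 0.1, 0.0]
[0.2, 5.9, 15.6] [3.5, 0.1, 0.0]
[0.2, 6.8, 18.5] [4.1, 0.1, 0.0]
[0.2, 7.7, 21.5] [4.7, 0.1, 0.0]
[0.2, 8.6, 24.5] [5.3, 0.1, 0.0]
[0.2, 9.5, 27.5] [5.9, 0.1, 0.0]
[0.2, 10.3, 30.4] [6.5, 0.1, 0.0]
```

View pics/scene4.png

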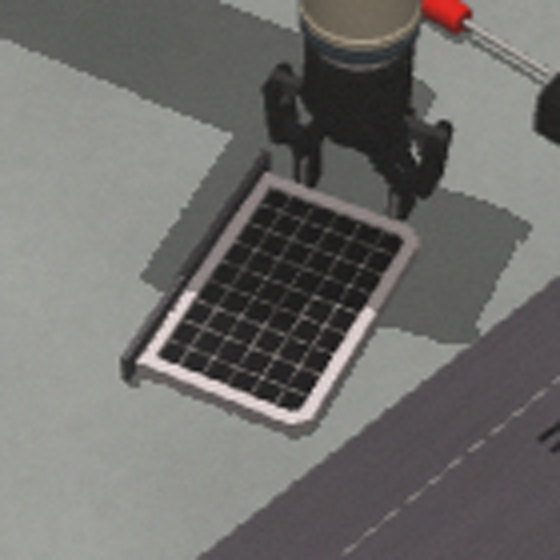

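Contact with ~2 N at the predicted place. Push along the arc.

Call:
drive_tool(rows=[0,0.7,1.5,0.5,0,0,75,0,1.8,4,1.1,0,0,75,0,2.8,7,1.7,0,0,75,0,3.9,9.7,2.3,0,0,75,0,4.9,12.7,2.9,0,0,75,0,5.9,15.6,3.5,0,0,75,0,6.8,18.5,4.1,0,0,75,0,7.7,21.5,4.7,0,0,75,0,8.6,24.5,5.3,0,0,75,0,9.5,27.5,5.9,0,0,75])

```text
clock: 7.2
eef_pos: [515.4, 128.3, -1.8]
tcp_rot: [-0.254, 1.569, -1.664]
contact_force: [0.3, 2.1, -1.7]
opening: 0.747
```

```bash
python3 - <<'E'
from h import *
s=state();I=(261.3,-23.0)
cv2.imwrite("pics/scene5.png",cv2.resize(cv2.cvtColor(grab_frame("scene"),cv2.COLOR_RGB2BGR)[150:290,240:400],None,fx=4,fy=4,interpolation=cv2.INTER_CUBIC))
rows([arc(I,th,(275,109),-2) for th in np.arange(8.9,2,-.65)])
E
```

```text
t 7.2 pos [515.4 128.3  -1.8] psi -80.82 tilt 0.1 F [ 0.3  2.1 -1.7] open 0.75 q [ 0.24  0.55  1.98 -0.    0.61  0.08]
[0.2, 0.4, 0.9] [0.2, 0.1, 0.0]
[0.2, 1.6, 4.0] [0.9, 0.1, 0.0]
[0.2, 2.8, 7.2] [1.6, 0.1, 0.0]
[0.2, 3.9, 10.3] [2.2, 0.1, 0.0]
[0.2, 5.0, 13.5] [2.8, 0.1, 0.0]
[0.2, 6.1, 16.7] [3.5, 0.1, 0.0]
[0.2, 7.1, 19.9] [4.2, 0.1, 0.0]
[0.2, 8.1, 23.1] [4.8, 0.1, 0.0]
[0.2, 9.0, 26.3] [5.4, 0.1, 0.0]
[0.2, 9.9, 29.5] [6.1, 0.1, 0.0]
[0.2, 10.8, 32.8] [6.8, 0.1, 0.0]
```

View pics/scene5.png

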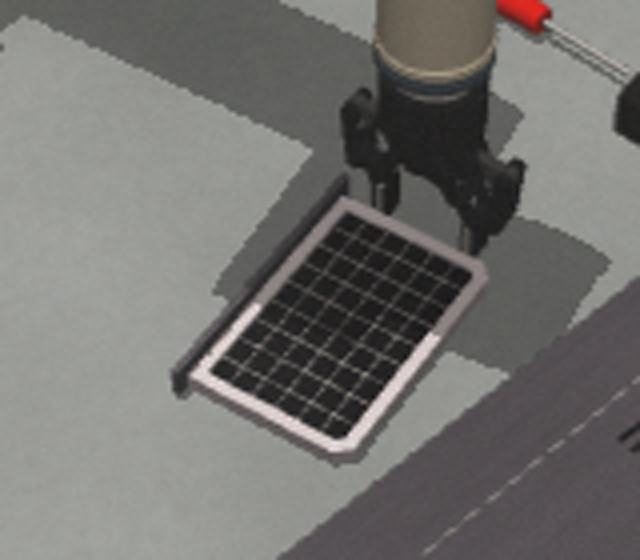

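The cassette follows with both fingers on its side. Continuing.

Call:
drive_tool(rows=[0,0.6,1.5,0.3,0,0,75,0,1.6,4,0.9,0,0,75,0,2.8,7.2,1.6,0,0,75,0,3.9,10.3,2.2,0,0,75,0,5,13.5,2.8,0,0,75,0,6.1,16.7,3.5,0,0,75,0,7.1,19.9,4.2,0,0,75,0,8.1,23.1,4.8,0,0,75,0,9,26.3,5.4,0,0,75,0,9.9,29.5,6.1,0,0,75])

```text
clock: 8.5
eef_pos: [530.2, 100.3, -1.8]
tcp_rot: [-0.071, 1.569, -1.589]
contact_force: [-0.2, 0.8, -0.9]
opening: 0.75
```

```bash
python3 - <<'E'
from h import *
s=state();I=(261.3,-23.0)
cv2.imwrite("pics/top6.png",cv2.resize(cv2.cvtColor(grab_frame("top"),cv2.COLOR_RGB2BGR)[170:310,230:430],None,fx=4,fy=4,interpolation=cv2.INTER_CUBIC))
rows([arc(I,th,(275,109),-2) for th in np.arange(2.6,-5,-.75)])
E
```

```text
t 8.5 pos [530.2 100.3  -1.8] psi -87.0 tilt 0.11 F [-0.2  0.8 -0.9] open 0.75 q [ 0.19  0.56  1.96 -0.    0.62  0.14]
[0.3, 0.6, 1.7] [0.4, 0.1, 0.0]
[0.3, 2.0, 5.4] [1.1, 0.1, 0.0]
[0.3, 3.4, 9.0] [1.9, 0.1, -0.0]
[0.3, 4.6, 12.6] [2.6, 0.1, -0.0]
[0.3, 5.9, 16.3] [3.4, 0.1, -0.0]
[0.3, 7.1, 20.0] [4.1, 0.1, -0.0]
[0.3, 8.2, 23.7] [4.9, 0.1, -0.0]
[0.3, 9.3, 27.4] [5.6, 0.1, -0.0]
[0.3, 10.3, 31.1] [6.4, 0.1, -0.0]
[0.3, 11.3, 34.9] [7.1, 0.1, -0.0]
[0.4, 12.3, 38.6] [7.9, 0.1, -0.0]
```

View pics/top6.png

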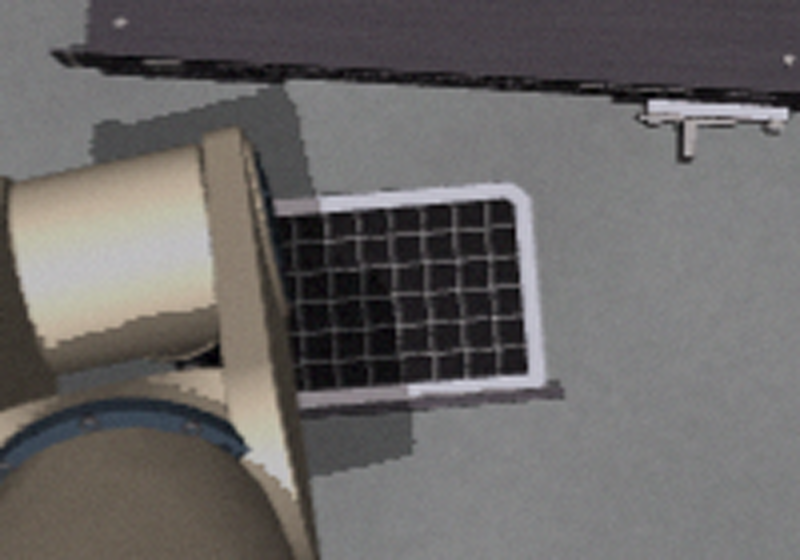

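Call:
drive_tool(rows=[0,0.7,2,0.4,0,0,75,0,2,5.4,1.1,0,0,75,0,3.4,9,1.9,0,0,75,0,4.6,12.6,2.6,0,0,75,0,5.9,16.3,3.4,0,0,75,0,7.1,20,4.1,0,0,75,0,8.2,23.7,4.9,0,0,75,0,9.3,27.4,5.6,0,0,75,0,10.3,31.1,6.4,0,0,75,0,11.3,34.9,7.1,0,0,75])

```text
clock: 9.8
eef_pos: [543.5, 65.6, -1.6]
tcp_rot: [0.154, 1.569, -1.49]
contact_force: [0.1, 1.3, -1.3]
opening: 0.749
```

```bash
cat >> h.py <<'E'
def grab(n,name=None):
    im=cv2.cvtColor(grab_frame(n),cv2.COLOR_RGB2BGR)
    if name: cv2.imwrite(name,im)
    return im
E
python3 - <<'E'
from h import *
s=state()
im=grab('top','pics/top7.png'); crop(im,230,170,430,310,4,'pics/top7c.png')
im=grab('scene','pics/scene7.png'); crop(im,220,150,400,290,4,'pics/scene7c.png')
E
```

```text
t 9.8 pos [543.5  65.6  -1.6] psi -94.18 tilt 0.12 F [ 0.1  1.3 -1.3] open 0.75 q [ 0.12  0.56  1.95 -0.    0.63  0.19]
```

View pics/top7c.png

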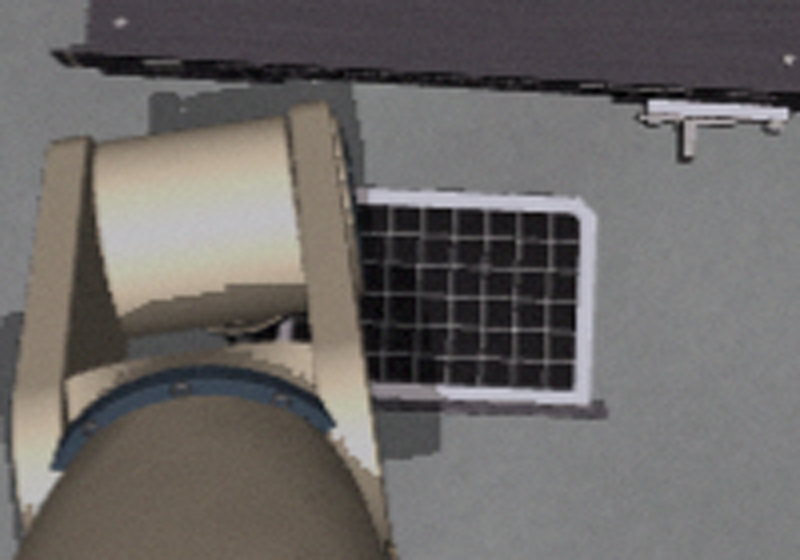

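View pics/scene7c.png

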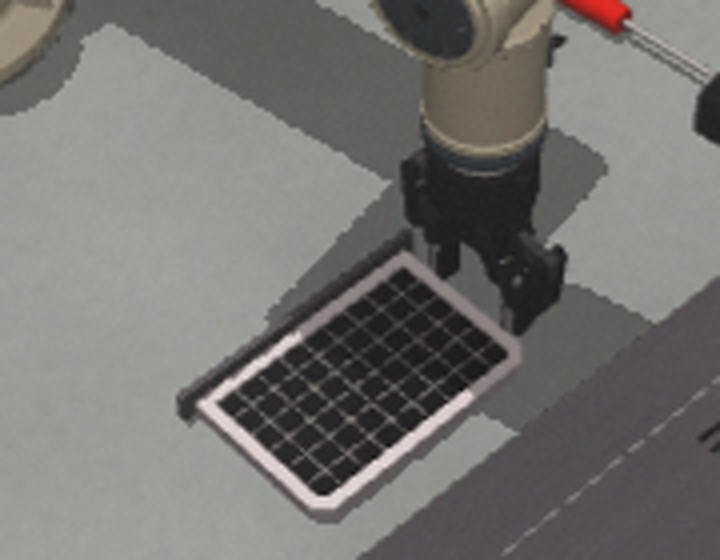

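```bash
python3 - <<'E'
from h import *
o=np.array([663.5,-56.5]); Rc=rot(-4.7)
p=camera_params('top'); q=camera_params('scene')
t=lambda u,v:(230+u/4,170+v/4); c=lambda u,v:(220+u/4,150+v/4)
P=pix2plane(p,[t(596,215),t(591,402),t(365,190),t(582,199)],14)[:,:2]; print('top right side, lead edge in chassis frame\n',np.round((P-o)@Rc,1))
P=pix2plane(p,[t(606,410)],26)[:,:2]; print('bezel right end',np.round((P-o)@Rc,1))
P=pix2plane(q,[c(198,403),c(406,252),c(520,350),c(316,503)],14)[:,:2]; print('scene corners RB,LB,LF,RF\n',np.round((P-o)@Rc,1))
P=pix2plane(p,[(402.3,200.3),(402.3,209.4)],31)[:,:2]; print('tab',np.round((P-o)@Rc,1))
E
```

```text
top right side, lead edge in chassis frame
 [[ -75.8  -96. ]
 [-191.6  -98.2]
 [ -67.8   47.9]
 [ -66.2  -86.9]]
bezel right end [[-196.2 -106.2]]
scene corners RB,LB,LF,RF
 [[-190.2  -94.1]
 [-191.1   99.2]
 [ -72.2   96.6]
 [ -74.2  -89.5]]
tab [[ -17.  -148.6]
 [ -39.5 -149.5]]
```

Call:
drive_tool(rows=[0,0.3,1.5,0.3,0,0,75,0,0.6,2.5,0.6,0,0,75,0,0.6,3,0.8,0,0,75,0,0.6,3,0.8,0,0,75])

```text
clock: 10.4
eef_pos: [544.0, 62.3, -1.6]
tcp_rot: [0.218, 1.568, -1.439]
contact_force: [-0.4, 0.4, -0.1]
opening: 0.747
```

```bash
python3 - <<'E'
from h import *
s=state()
print(delta([428,-37,150],-4.7,20))
E
```

```text
t 10.4 pos [544.   62.3  -1.6] psi -94.97 tilt 0.13 F [-0.4  0.4 -0.1] open 0.75 q [ 0.11  0.56  1.95 -0.    0.63  0.2 ]
(array([-151.4, -106.9,  109.3]), array([-89.25, -15.54,  15.82]))
```

Call:
drive_tool(rows=[0,0,-5,0,0,0,75,0,0,-15,0,0,0,75,-10,0,-25,0,0,0,75,-40,0,-25,0,0,0,75,-90,0,-25,0,0,0,75,-140,0,-20,-5,0,0,75,-190,-20,0,-10,0,0,75,-200,-40,20,-20,0,0,75])

```text
clock: 11.4
eef_pos: [503.9, 46.8, 202.6]
tcp_rot: [1.046, 1.564, -0.257]
contact_force: [-0.5, -0.7, -1.2]
opening: 0.75
```

```bash
python3 - <<'E'
from h import *
s=state()
print(delta([390,-25,200],-4.7,25))
E
```

```text
t 11.4 pos [503.9  46.8 202.6] psi -74.66 tilt 0.2 F [-0.5 -0.7 -1.2] open 0.75 q [ 0.09  0.2   1.92 -0.    1.02 -0.18]
(array([   2. , -128.8,   39.1]), array([-68.81, -21.41,  15.07]))
```

Call:
drive_tool(rows=[2,-20,6,-9,-3,2,75,2,-40,12,-18,-6,4,75,2,-60,18,-27,-9,6,75,2,-80,24,-36,-12,8,75,2,-100,30,-46,-15,10,75,2,-120,36,-56,-18,12,75,2,-129,39,-65,-20,14,75,2,-129,39,-69,-21.4,15,75,2,-129,39,-69,-21.4,15,75])

```text
clock: 12.52
eef_pos: [389.3, -24.9, 200.4]
tcp_rot: [-0.002, 1.135, -0.082]
contact_force: [0.4, -0.3, -0.3]
opening: 0.752
```

```bash
python3 - <<'E'
from h import *
import pickle
s=state(); pickle.dump(s,open('s8.pkl','wb'))
im=grab('wrist','pics/wrist8.png'); im=grab('top','pics/top8.png'); crop(im,230,170,430,310,4,'pics/top8c.png')
E
```

```text
t 12.53 pos [389.3 -24.9 200.4] psi -4.6 tilt 24.98 F [ 0.4 -0.3 -0.3] open 0.75 q [-0.06 -0.21  2.41 -0.02  0.51 -1.53]
```

View pics/wrist8.png

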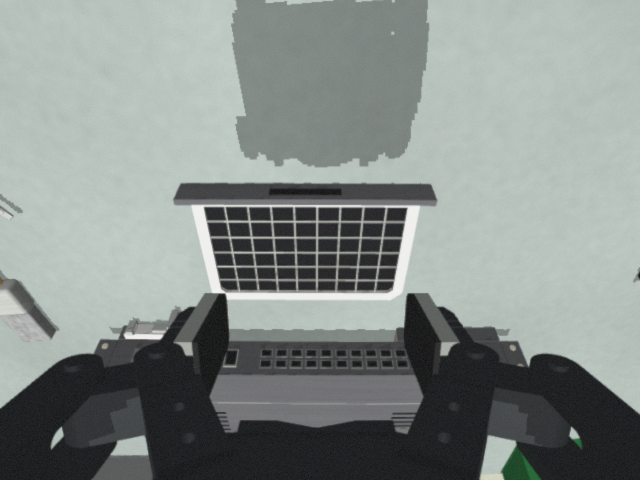

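View pics/top8c.png

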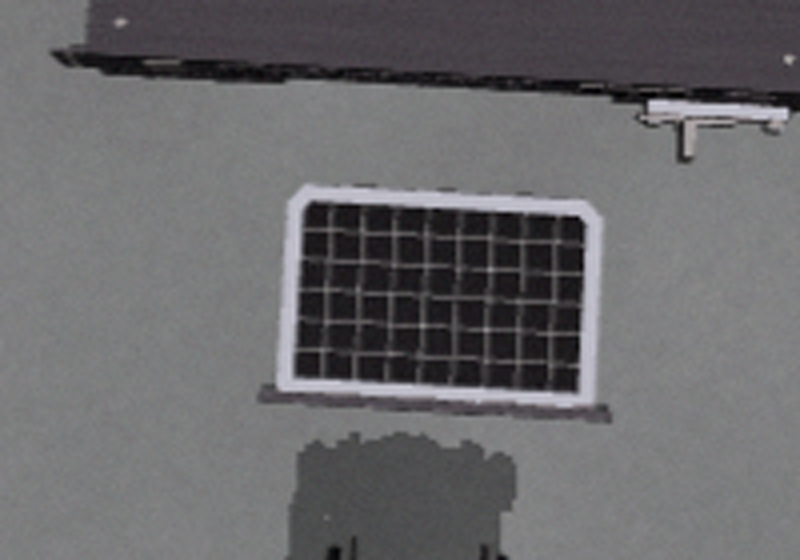

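```bash
python3 - <<'E'
from h import *
im=cv2.imread('pics/wrist8.png')
crop(im,370,310,540,380,4,'pics/w8r.png'); crop(im,80,310,250,380,4,'pics/w8l.png'); crop(im,165,170,445,310,2.8,'pics/w8c.png')
im=cv2.imread('pics/top8.png'); p=camera_params('top'); g=im.min(2)
m=((g>150)&(im.max(2).astype(int)-g<40)).astype(np.uint8); roi=np.zeros_like(m); roi[205:280,280:390]=1; m*=roi
c=max(cv2.findContours(m,cv2.RETR_EXTERNAL,cv2.CHAIN_APPROX_NONE)[0],key=cv2.contourArea)
rc=cv2.minAreaRect(pix2plane(p,c.reshape(-1,2),14)[:,:2].astype(np.float32)); print(rc)
o=np.array([663.5,-56.5]);print((np.array(rc[0])-o)@rot(-4.7))
E
```

```text
((533.7822265625, -46.9678955078125), (196.6747283935547, 128.0778350830078), 85.14459991455078)
[-130.06262917   -1.12882919]
```

View pics/w8r.png

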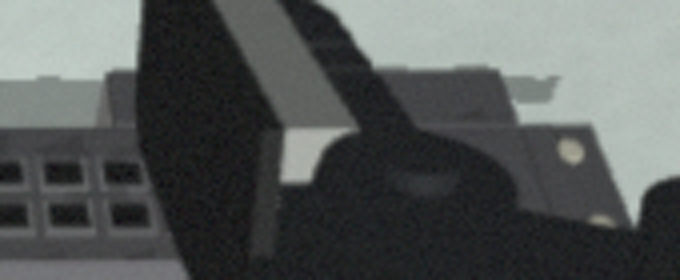

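View pics/w8l.png

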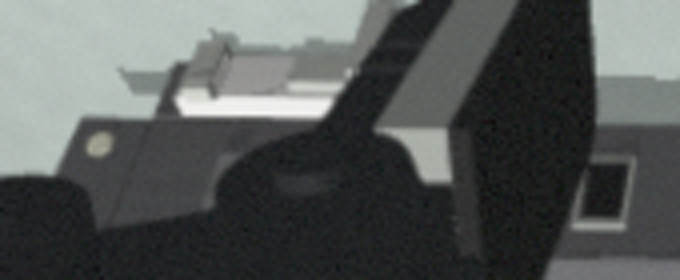

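View pics/w8c.png

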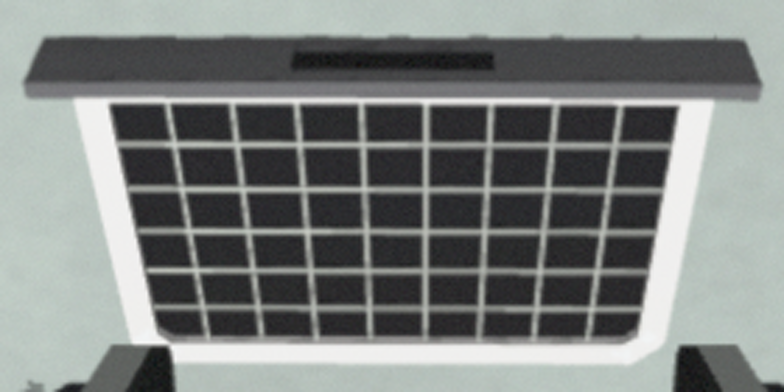

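```bash
python3 - <<'E'
from h import *
import pickle
s=pickle.load(open('s8.pkl','rb')); p=camera_params('wrist'); o=np.array([663.5,-56.5])
r_=lambda u,v:(370+u/4,310+v/4); l=lambda u,v:(80+u/4,310+v/4); c=lambda u,v:(165+u/2.8,170+v/2.8)
def q(n,pts,z): print(n,np.round((pix2plane(p,pts,z,s)[:,:2]-o)@rot(-4.7),1).tolist())
q('bezel top outer',[c(25,84),c(761,84)],26)
q('bezel bot outer',[c(44,39),c(745,40)],1)
q('apron inner/outer L bottom',[r_(107,71),r_(498,68)],0)
q('apron inner top',[r_(107,125)],20)
q('ear bottoms',[l(82,118),r_(594,126)],20)
q('lead corners',[c(133,345),c(662,345)],14)
E
```

```text
bezel top outer [[-201.1, -108.1], [-201.6, 106.6]]
bezel bot outer [[-200.3, -109.0], [-200.4, 107.4]]
apron inner/outer L bottom [[1.8, 103.9], [1.4, 221.3]]
apron inner top [[0.5, 100.9]]
ear bottoms [[1.1, -242.0], [2.9, 244.0]]
lead corners [[-74.2, -99.1], [-75.0, 96.7]]
```

```bash
cat >> h.py <<'E'
O=np.array([663.5,-56.5])
def ch(X,Y,z,psi=0,t=25):
    P=O+rot(-4.7)@[X,Y]; return ([P[0],P[1],z],psi-4.7,t)
def chpos():
    s=r.sense(); print('TCP in chassis frame',np.round((s['eef_pos'][:2]-O)@rot(-4.7),1))
E
python3 - <<'E'
from h import *
s=state(); chpos(); rows([ch(-238,-1,100),ch(-238,-1,20),ch(-238,-1,0)])
E
```

```text
t 12.62 pos [390.1 -24.8 200.6] psi -4.63 tilt 24.96 F [ 1.1  0.2 -0.7] open 0.75 q [-0.06 -0.21  2.41 -0.02  0.51 -1.53]
TCP in chassis frame [-275.     9.2]
[106.8, -10.1, -8.9] [0.1, -0.0, 0.0]
[179.3, -10.1, -42.6] [0.1, -0.0, 0.0]
[197.5, -10.0, -51.1] [0.1, -0.0, 0.0]
```

Call:
drive_tool(rows=[35,-4,-3,0,0,0,100,70,-8,-6,0,0,0,100,107,-10,-9,0,0,0,100,140,-10,-24,0,0,0,100,165,-10,-36,0,0,0,100,180,-10,-43,0,0,0,100,190,-10,-47.5,0,0,0,100,197,-10,-51,0,0,0,100,197,-10,-51,0,0,0,100])

```text
clock: 13.75
eef_pos: [437.4, -38.0, 36.1]
tcp_rot: [-0.008, 1.185, -0.09]
contact_force: [-0.3, 0.1, -0.1]
opening: 1.004
```

```bash
python3 - <<'E'
from h import *
s=state(); chpos(); rows([ch(x,-.5,-4) for x in (-237,-230,-222,-215,-211,-208,-206)])
im=grab('scene'); crop(im,220,150,400,290,4,'pics/scene9.png')
E
```

```text
t 13.75 pos [437.4 -38.   36.1] psi -4.69 tilt 22.09 F [-0.3  0.1 -0.1] open 1.0 q [-0.09  0.32  2.44  0.22  0.   -1.8 ]
TCP in chassis frame [-2.268e+02 -1.000e-01]
[33.3, -0.3, -24.5] [0.1, -2.9, 0.2]
[35.9, -0.3, -18.0] [0.1, -2.9, 0.2]
[38.9, -0.3, -10.6] [0.1, -2.9, 0.2]
[41.6, -0.3, -4.1] [0.1, -2.9, 0.2]
[43.1, -0.3, -0.4] [0.1, -2.9, 0.2]
[44.2, -0.3, 2.4] [0.1, -2.9, 0.2]
[45.0, -0.3, 4.2] [0.1, -2.9, 0.2]
```

View pics/scene9.png

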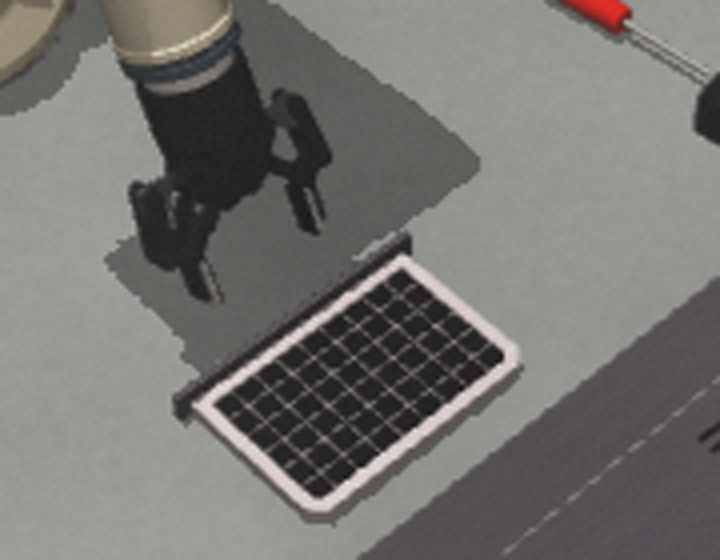

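```bash
python3 - <<'E'
from h import *
rows([ch(-236,-.5,45,0,8),ch(-236,-.5,20,0,8),ch(-236,-.5,-2,0,8)])
E
```

```text
[-11.6, -0.4, -5.0] [0.1, 14.1, 0.2]
[11.6, -0.4, -14.4] [0.1, 14.1, 0.2]
[32.0, -0.3, -22.6] [0.1, 14.1, 0.2]
```

Call:
drive_tool(rows=[-8,0,-3,0,4,0,100,-12,0,-5,0,9,0,100,-12,0,-5,0,14,0,100,0,0,-10,0,14,0,100,12,0,-14.5,0,14,0,100,22,0,-18.5,0,14,0,100,28,0,-21,0,14,0,100,32,0,-22.6,0,14,0,100,32,0,-22.6,0,14,0,100])

```text
clock: 14.92
eef_pos: [428.1, -37.3, -2.3]
tcp_rot: [-0.023, 1.43, -0.104]
contact_force: [-0.7, 0.3, 0.2]
opening: 0.998
```

```bash
python3 - <<'E'
from h import *
s=state(); chpos(); rows([ch(x,-.5,-4,0,8) for x in (-236,-230,-222,-215,-212,-210,-207,-203,-199,-195)])
E
```

```text
t 14.93 pos [428.1 -37.3  -2.3] psi -4.69 tilt 8.06 F [-0.7  0.3  0.2] open 1.0 q [-0.09  0.42  2.3  -0.01  0.28 -1.57]
TCP in chassis frame [-2.362e+02 -2.000e-01]
[1.7, -0.3, -0.1] [0.0, 0.1, 0.2]
[2.5, -0.3, 5.9] [0.0, 0.1, 0.2]
[3.7, -0.3, 13.8] [0.0, 0.1, 0.2]
[4.6, -0.3, 20.7] [0.0, 0.1, 0.2]
[5.1, -0.3, 23.7] [0.0, 0.1, 0.2]
[5.3, -0.3, 25.7] [0.0, 0.1, 0.2]
[5.8, -0.3, 28.6] [0.0, 0.1, 0.2]
[6.3, -0.3, 32.6] [0.0, 0.1, 0.2]
[6.9, -0.3, 36.6] [0.0, 0.1, 0.2]
[7.4, -0.3, 40.5] [0.0, 0.1, 0.2]
```

Call:
drive_tool(rows=[2,0,3,0,0,0,100,2.5,0,8,0,0,0,100,3.5,0,14,0,0,0,100,4.6,0,20,0,0,0,100,5,0,23.5,0,0,0,100,5.3,0,26,0,0,0,100,5.8,0,28.6,0,0,0,100,6,0,30.5,0,0,0,100])

```text
clock: 15.92
eef_pos: [458.8, -39.9, -4.1]
tcp_rot: [-0.023, 1.431, -0.104]
contact_force: [-1.2, 0.2, -1.4]
opening: 0.997
```

```bash
python3 - <<'E'
from h import *
s=state(); chpos(); 
rows([ch(x,-.5,-4,0,t) for x,t in zip(np.arange(-204,-162,4.5),np.linspace(8.5,13,10))])
im=grab('scene'); crop(im,220,150,400,290,4,'pics/scene10.png')
im=grab('wrist','pics/wrist10.png')
E
```

```text
t 15.93 pos [458.8 -39.9  -4.1] psi -4.69 tilt 8.03 F [-1.2  0.2 -1.4] open 1.0 q [-0.09  0.45  2.23 -0.01  0.31 -1.57]
TCP in chassis frame [-2.054e+02 -2.000e-01]
[0.1, -0.3, 1.4] [0.0, -0.5, 0.2]
[0.7, -0.3, 5.8] [0.0, -1.0, 0.2]
[1.3, -0.3, 10.3] [0.0, -1.5, 0.2]
[2.0, -0.3, 14.7] [0.0, -2.0, 0.2]
[2.6, -0.3, 19.2] [0.0, -2.5, 0.2]
[3.2, -0.3, 23.7] [0.0, -3.0, 0.2]
[3.8, -0.3, 28.1] [0.0, -3.5, 0.2]
[4.5, -0.3, 32.6] [0.0, -4.0, 0.2]
[5.1, -0.3, 37.0] [0.0, -4.5, 0.2]
[5.7, -0.3, 41.5] [0.0, -5.0, 0.2]
```

View pics/scene10.png

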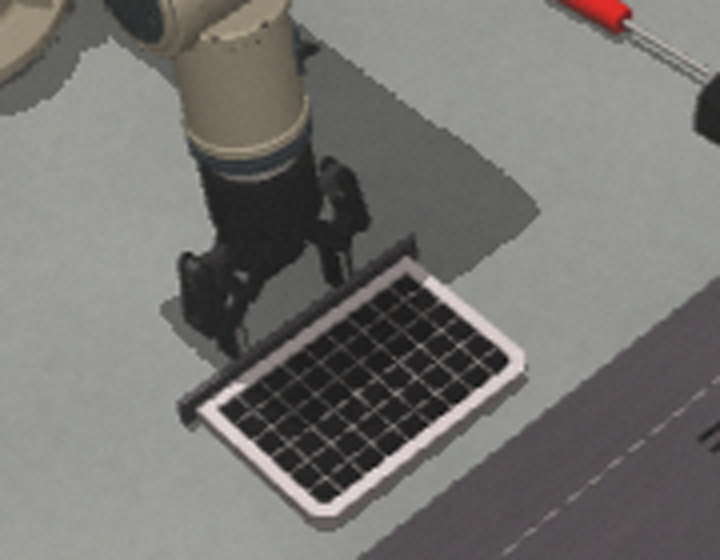

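View pics/wrist10.png

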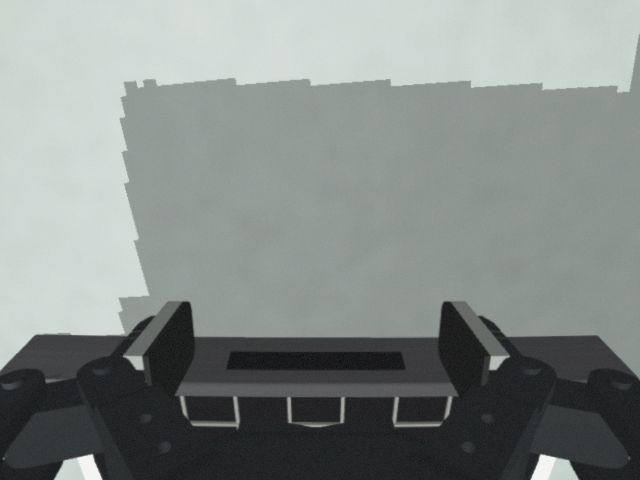

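Call:
drive_tool(rows=[0,0,2.5,0,-0.5,0,100,0.7,0,6,0,-1,0,100,1.3,0,10.3,0,-1.5,0,100,2,0,14.7,0,-2,0,100,2.6,0,19.2,0,-2.5,0,100,3.2,0,23.7,0,-3,0,100,3.8,0,28.1,0,-3.5,0,100,4.5,0,32.6,0,-4,0,100,5.1,0,37,0,-4.5,0,100,5.7,0,40,0,-5,0,100])

```text
clock: 17.27
eef_pos: [500.0, -43.3, -4.0]
tcp_rot: [-0.014, 1.342, -0.095]
contact_force: [-2.6, -0.6, 0.7]
opening: 0.998
```

```bash
python3 - <<'E'
from h import *
s=state(); chpos(); 
rows([ch(x,-.5,-4,0,t) for x,t in zip(np.arange(-164,-120,4.),np.linspace(13,18,10))])
im=grab('top','pics/top11.png'); crop(im,230,170,430,310,4,'pics/top11c.png')
E
```

```text
t 17.27 pos [500.  -43.3  -4. ] psi -4.68 tilt 13.13 F [-2.6 -0.6  0.7] open 1.0 q [-0.09  0.47  2.21 -0.01  0.23 -1.57]
TCP in chassis frame [-164.    -0.2]
[0.0, -0.3, -0.0] [0.1, 0.1, 0.2]
[0.9, -0.3, 3.9] [0.1, -0.4, 0.2]
[1.8, -0.3, 7.8] [0.1, -1.0, 0.2]
[2.8, -0.3, 11.7] [0.1, -1.5, 0.2]
[3.7, -0.3, 15.6] [0.1, -2.1, 0.2]
[4.6, -0.3, 19.5] [0.1, -2.6, 0.2]
[5.5, -0.3, 23.4] [0.1, -3.2, 0.2]
[6.4, -0.3, 27.3] [0.1, -3.8, 0.2]
[7.3, -0.3, 31.2] [0.1, -4.3, 0.2]
[8.2, -0.3, 35.1] [0.1, -4.9, 0.2]
```

View pics/top11c.png

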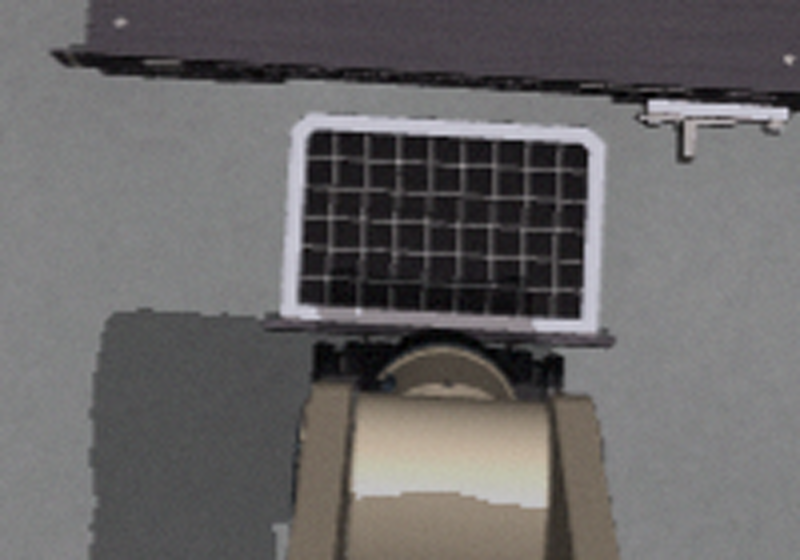

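```bash
python3 - <<'E'
from h import *
im=cv2.imread('pics/top11.png'); p=camera_params('top'); g=im.min(2)
m=((g>140)).astype(np.uint8); roi=np.zeros_like(m); roi[195:254,290:385]=1; m*=roi
c=max(cv2.findContours(m,cv2.RETR_EXTERNAL,cv2.CHAIN_APPROX_NONE)[0],key=cv2.contourArea)
W=pix2plane(p,c.reshape(-1,2),14)[:,:2]
rc=cv2.minAreaRect(W.astype(np.float32)); print(rc)
C=(W-O)@rot(-4.7); print(C.min(0),C.max(0))
P=pix2plane(p,[(382,212)],14)
E
```

```text
((579.6473388671875, -50.862754821777344), (199.18865966796875, 127.9629898071289), 85.46244812011719)
[-148.2554874  -100.98003234] [-19.90099257  98.39134039]
```

Call:
drive_tool(rows=[0.5,0,2.5,0,-0.5,0,100,1.2,0,5.5,0,-1,0,100,2,0,8.5,0,-1.4,0,100,2.8,0,12,0,-1.8,0,100,3.7,0,15.6,0,-2.1,0,100,4.4,0,18.5,0,-2.6,0,100])

```text
clock: 18.08
eef_pos: [519.5, -44.8, -4.0]
tcp_rot: [-0.012, 1.295, -0.093]
contact_force: [-0.6, -0.4, -1.6]
opening: 1.0
```

```bash
python3 - <<'E'
from h import *
s=state(); chpos(); 
rows([ch(x,-.5,-4,0,t) for x,t in zip(np.arange(-143,-120,2.5),np.linspace(16,18,10))])
E
```

```text
t 18.07 pos [519.5 -44.8  -4. ] psi -4.69 tilt 15.79 F [-0.6 -0.4 -1.6] open 1.0 q [-0.09  0.49  2.2  -0.01  0.17 -1.57]
TCP in chassis frame [-144.4   -0.2]
[0.4, -0.3, 1.4] [0.1, -0.2, 0.2]
[1.0, -0.3, 3.8] [0.1, -0.4, 0.2]
[1.7, -0.3, 6.2] [0.1, -0.6, 0.2]
[2.4, -0.3, 8.6] [0.1, -0.9, 0.2]
[3.1, -0.3, 11.0] [0.1, -1.1, 0.2]
[3.8, -0.3, 13.4] [0.1, -1.3, 0.2]
[4.4, -0.3, 15.8] [0.1, -1.5, 0.2]
[5.1, -0.3, 18.2] [0.1, -1.8, 0.2]
[5.8, -0.3, 20.6] [0.1, -2.0, 0.2]
[6.5, -0.3, 23.0] [0.1, -2.2, 0.2]
```

Call:
drive_tool(rows=[0.4,0,2,0,-0.2,0,100,1,0,4,0,-0.4,0,100,1.7,0,6.2,0,-0.6,0,100,2.4,0,8.6,0,-0.8,0,100,3.1,0,11,0,-1,0,100])

```text
clock: 18.7
eef_pos: [531.2, -45.8, -4.0]
tcp_rot: [-0.011, 1.277, -0.092]
contact_force: [-0.6, 1.0, -0.9]
opening: 0.999
```

Call:
drive_tool(rows=[0.5,0,2,0,-0.2,0,100,1.2,0,4.5,0,-0.4,0,100,1.9,0,7,0,-0.6,0,100,2.6,0,9.5,0,-0.8,0,100,3.3,0,12,0,-1,0,100])

```text
clock: 19.32
eef_pos: [543.7, -46.8, -3.7]
tcp_rot: [-0.01, 1.26, -0.092]
contact_force: [-1.0, -0.2, -1.1]
opening: 1.001
```

```bash
python3 - <<'E'
from h import *
s=state(); chpos(); 
im=grab('top','pics/top12.png'); crop(im,230,170,430,310,4,'pics/top12c.png')
E
```

```text
t 19.32 pos [543.7 -46.8  -3.7] psi -4.69 tilt 17.83 F [-1.  -0.2 -1.1] open 1.0 q [-0.09  0.5   2.18 -0.01  0.15 -1.57]
TCP in chassis frame [-120.1   -0.2]
```

View pics/top12c.png

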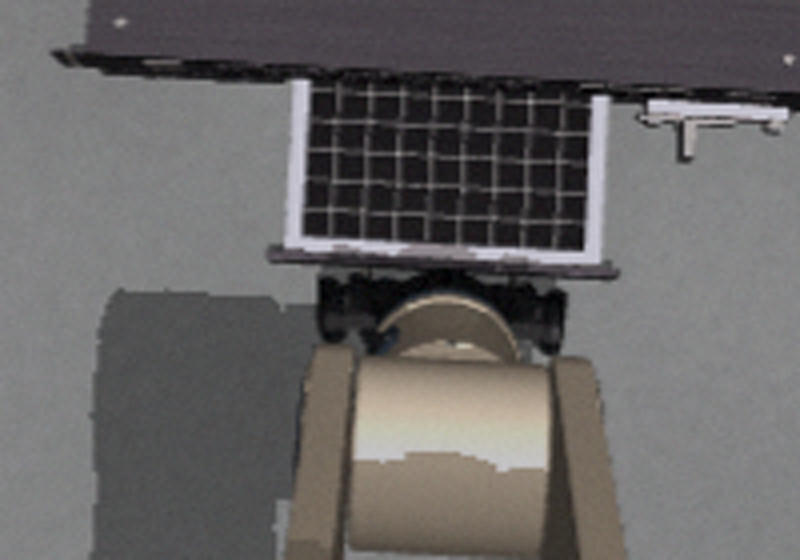

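```bash
python3 - <<'E'
from h import *
rows([ch(x,-.5,-4,0,t) for x,t in zip(np.arange(-116,-74,4.5),np.linspace(18,21,10))])
E
```

```text
[1.6, -0.3, 3.5] [0.1, -0.1, 0.2]
[2.9, -0.3, 7.8] [0.1, -0.5, 0.2]
[4.3, -0.3, 12.1] [0.1, -0.8, 0.2]
[5.7, -0.3, 16.4] [0.1, -1.1, 0.2]
[7.1, -0.3, 20.7] [0.1, -1.5, 0.2]
[8.5, -0.3, 24.9] [0.1, -1.8, 0.2]
[9.8, -0.3, 29.2] [0.1, -2.1, 0.2]
[11.2, -0.3, 33.5] [0.1, -2.5, 0.2]
[12.6, -0.3, 37.8] [0.1, -2.8, 0.2]
[14.0, -0.3, 42.1] [0.1, -3.1, 0.2]
```

Call:
drive_tool(rows=[1.6,0,3.5,0,-0.2,0,100,2.9,0,7.8,0,-0.5,0,100,4.3,0,12,0,-0.8,0,100,5.7,0,16.4,0,-1.1,0,100,7,0,20.5,0,-1.5,0,100])

```text
clock: 20.0
eef_pos: [566.1, -48.7, -4.0]
tcp_rot: [-0.01, 1.232, -0.091]
contact_force: [-0.6, 0.1, -1.2]
opening: 0.999
```

Call:
drive_tool(rows=[1.2,0,4,0,-0.3,0,100,2.6,0,8,0,-0.6,0,100,4,0,12,0,-0.9,0,100,5.3,0,16,0,-1.2,0,100,6.6,0,20,0,-1.5,0,100])

```text
clock: 20.62
eef_pos: [587.4, -50.4, -3.5]
tcp_rot: [-0.009, 1.206, -0.09]
contact_force: [-2.6, 0.7, -0.9]
opening: 1.004
```

```bash
python3 - <<'E'
from h import *
s=state(); chpos(); rows([ch(x,-.5,-4,0,t) for x,t in zip(np.arange(-75,-34,4),np.linspace(21,23,10))])
E
```

```text
t 20.62 pos [587.4 -50.4  -3.5] psi -4.69 tilt 20.91 F [-2.6  0.7 -0.9] open 1.0 q [-0.09  0.54  2.12 -0.01  0.12 -1.57]
TCP in chassis frame [-76.4  -0.2]
[0.9, -0.3, 1.1] [0.1, -0.1, 0.2]
[2.3, -0.3, 4.9] [0.1, -0.3, 0.2]
[3.8, -0.3, 8.6] [0.1, -0.5, 0.2]
[5.2, -0.3, 12.3] [0.1, -0.8, 0.2]
[6.6, -0.3, 16.1] [0.1, -1.0, 0.2]
[8.1, -0.3, 19.8] [0.1, -1.2, 0.2]
[9.5, -0.3, 23.5] [0.1, -1.4, 0.2]
[10.9, -0.3, 27.3] [0.1, -1.6, 0.2]
[12.3, -0.3, 31.0] [0.1, -1.9, 0.2]
[13.8, -0.3, 34.7] [0.1, -2.1, 0.2]
```

Call:
drive_tool(rows=[1.3,0,3,0,-0.1,0,100,2.5,0,6,0,-0.3,0,100,3.8,0,9.5,0,-0.5,0,100,5.2,0,13,0,-0.8,0,100,6.6,0,16.5,0,-1,0,100])

```text
clock: 21.25
eef_pos: [605.2, -51.9, -3.8]
tcp_rot: [-0.008, 1.188, -0.09]
contact_force: [-3.9, 0.5, 3.1]
opening: 0.999
```

Call:
drive_tool(rows=[1.5,0,3.5,0,-0.2,0,100,2.9,0,7,0,-0.4,0,100,4.3,0,10.5,0,-0.6,0,100,5.7,0,14,0,-0.8,0,100,7.1,0,17.5,0,-1,0,100])

```text
clock: 21.88
eef_pos: [624.3, -53.4, -3.9]
tcp_rot: [-0.008, 1.171, -0.089]
contact_force: [-3.4, 0.8, 1.5]
opening: 0.998
```

```bash
python3 - <<'E'
from h import *
s=state(); chpos(); rows([ch(x,-.5,-4,0,23) for x in (-34,-30,-26,-23,-20,-18,-16,-14,-12)])
im=grab('top','pics/top13.png'); crop(im,230,150,430,290,4,'pics/top13c.png')
im=grab('scene','pics/scene13.png'); crop(im,250,180,430,310,4,'pics/scene13c.png')
E
```

```text
t 21.88 pos [624.3 -53.4  -3.9] psi -4.69 tilt 22.93 F [-3.4  0.8  1.5] open 1.0 q [-0.09  0.57  2.07 -0.01  0.1  -1.57]
TCP in chassis frame [-39.3  -0.2]
[2.2, -0.3, 4.9] [0.1, -0.1, 0.2]
[3.7, -0.3, 8.6] [0.1, -0.1, 0.2]
[5.3, -0.3, 12.2] [0.1, -0.1, 0.2]
[6.5, -0.3, 15.0] [0.1, -0.1, 0.2]
[7.6, -0.3, 17.8] [0.1, -0.1, 0.2]
[8.4, -0.3, 19.6] [0.1, -0.1, 0.2]
[9.2, -0.3, 21.5] [0.1, -0.1, 0.2]
[10.0, -0.3, 23.3] [0.1, -0.1, 0.2]
[10.8, -0.3, 25.1] [0.1, -0.1, 0.2]
```

View pics/top13c.png

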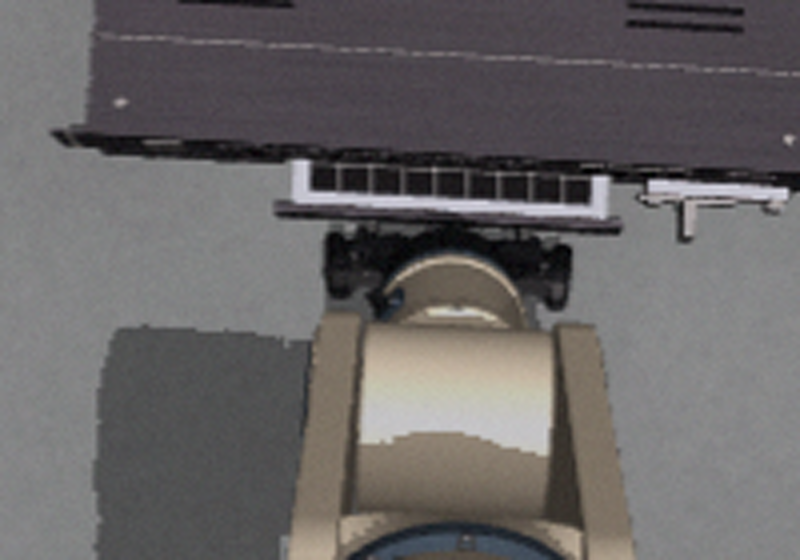

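View pics/scene13c.png

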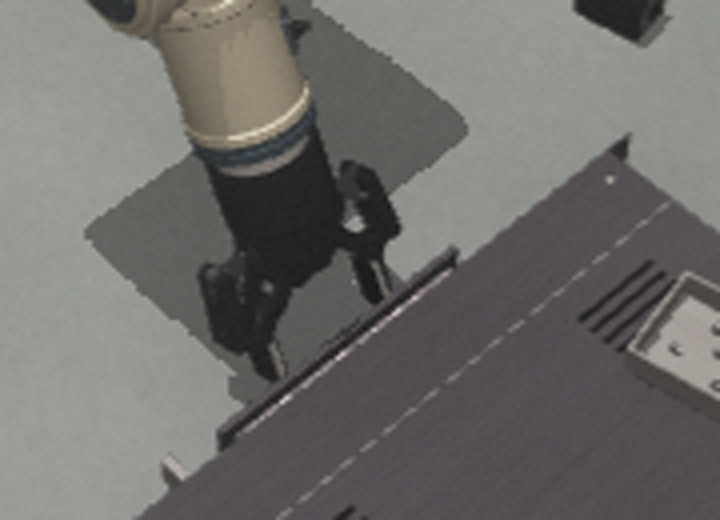

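Call:
drive_tool(rows=[1,0,2.5,0,0,0,100,2,0,5,0,0,0,100,3,0,7.5,0,0,0,100,4.2,0,10,0,0,0,100,5.3,0,12.5,0,0,0,100,6.5,0,15,0,0,0,100])

```text
clock: 22.72
eef_pos: [641.2, -54.8, -3.9]
tcp_rot: [-0.008, 1.17, -0.089]
contact_force: [-3.4, -0.1, 1.9]
opening: 0.998
```

Call:
drive_tool(rows=[0.8,0,1.5,0,0,0,100,1.4,0,3,0,0,0,100,2,0,4.5,0,0,0,100,2.6,0,6,0,0,0,100])

```text
clock: 23.22
eef_pos: [647.8, -55.4, -3.9]
tcp_rot: [-0.008, 1.17, -0.089]
contact_force: [-4.2, 0.4, 1.6]
opening: 1.001
```

```bash
python3 - <<'E'
from h import *
s=state(); chpos()
im=grab('top','pics/top14.png'); crop(im,230,150,430,290,4,'pics/top14c.png')
E
```

```text
t 23.23 pos [647.8 -55.4  -3.9] psi -4.69 tilt 22.98 F [-4.2  0.4  1.6] open 1.0 q [-0.09  0.59  2.02 -0.01  0.13 -1.57]
TCP in chassis frame [-15.7  -0.2]
```

View pics/top14c.png

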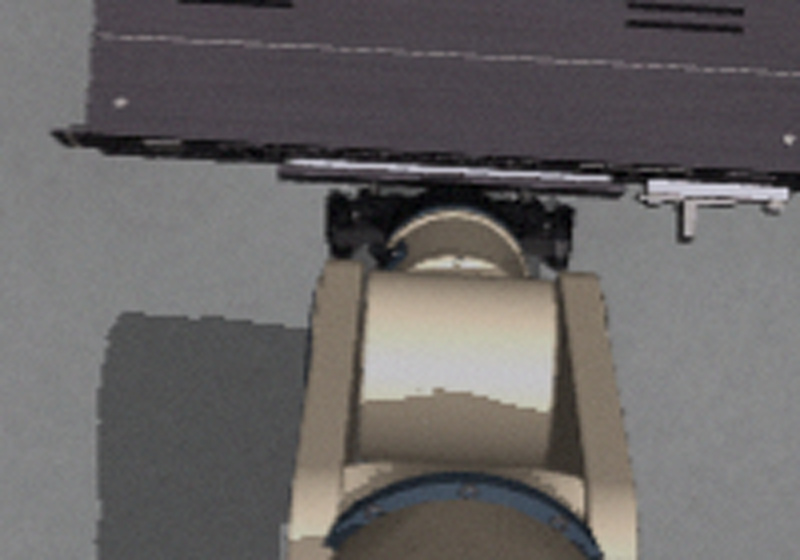

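Call:
drive_tool(rows=[0.5,0,1,0,0,0,100,0.9,0,2,0,0,0,100,1.3,0,3,0,0,0,100])

```text
clock: 23.65
eef_pos: [651.4, -55.7, -3.9]
tcp_rot: [-0.008, 1.169, -0.089]
contact_force: [-3.3, 0.3, 1.3]
opening: 1.001
```

Call:
drive_tool(rows=[0.5,0,1,0,0,0,100,0.8,0,1.8,0,0,0,100,0.8,0,1.8,0,0,0,100])

```text
clock: 24.02
eef_pos: [652.3, -55.8, -4.3]
tcp_rot: [-0.008, 1.171, -0.089]
contact_force: [-7.3, 1.0, 6.0]
opening: 0.998
```

Call:
drive_tool(rows=[0.4,0,0.9,0,0,0,100,0.4,0,1,0,0,0,100])

```text
clock: 24.28
eef_pos: [652.3, -55.8, -4.6]
tcp_rot: [-0.007, 1.173, -0.089]
contact_force: [-7.8, 0.6, 5.5]
opening: 1.002
```

Call:
drive_tool(rows=[0.3,0,1.2,0,0,0,100,0.3,0,1.5,0,0,0,100])

```text
clock: 24.52
eef_pos: [652.3, -55.8, -4.8]
tcp_rot: [-0.007, 1.176, -0.089]
contact_force: [-9.3, 0.5, 6.4]
opening: 1.001
```

```bash
python3 - <<'E'
from h import *
s=state(); chpos()
im=grab('top','pics/top15.png'); crop(im,290,170,430,240,5.5,'pics/top15c.png')
im=grab('wrist','pics/wrist15.png')
E
```

```text
t 24.52 pos [652.3 -55.8  -4.8] psi -4.74 tilt 22.61 F [-9.3  0.5  6.4] open 1.0 q [-0.09  0.59  2.01 -0.01  0.15 -1.57]
TCP in chassis frame [-11.2  -0.3]
```

View pics/top15c.png

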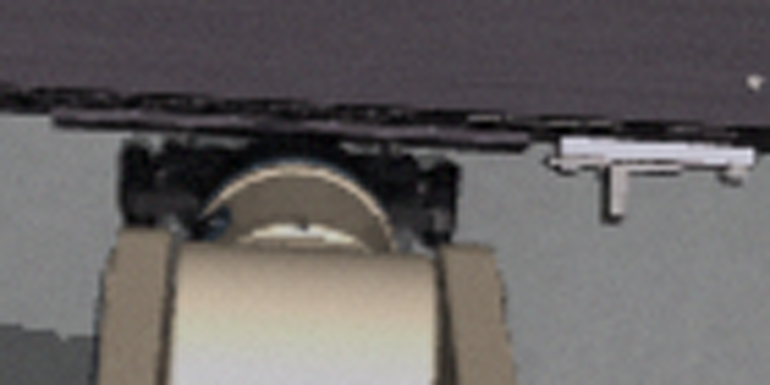

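View pics/wrist15.png

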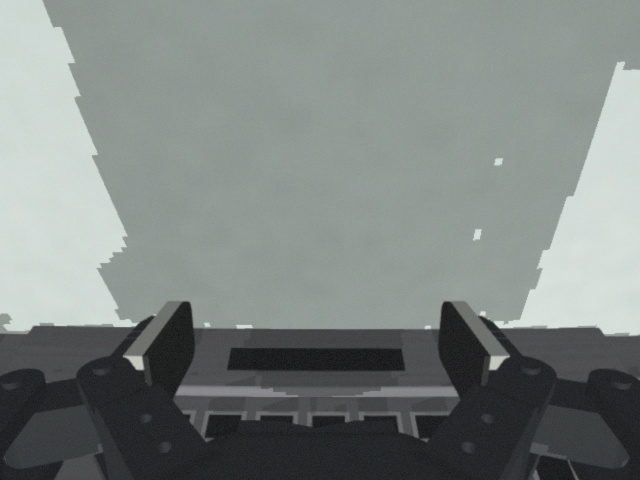

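Call:
drive_tool(rows=[-1,0,-3,0,0,0,100,-4,0,-10,0,0,0,100,-12,0,-27,0,0,0,100,-25,-10,-45,0,0,0,100,-60,-30,-60,0,0,0,100,-110,-50,-60,0,0,0,100,-160,-60,-60,0,0,0,100,-190,-60,-60,0,0,0,100])

```text
clock: 25.62
eef_pos: [519.1, -105.5, 150.0]
tcp_rot: [-0.009, 1.173, -0.092]
contact_force: [0.3, -0.4, -0.1]
opening: 1.001
```

```bash
python3 - <<'E'
from h import *
import pickle
s=state(); chpos(); pickle.dump(s,open('s16.pkl','wb'))
im=grab('wrist','pics/wrist16.png')
im=grab('top','pics/top16.png'); crop(im,290,170,450,240,4.8,'pics/top16c.png')
E
```

```text
t 25.62 pos [ 519.1 -105.5  150. ] psi -4.81 tilt 22.78 F [ 0.3 -0.4 -0.1] open 1.0 q [-0.24  0.16  2.2   0.15  0.4  -1.85]
TCP in chassis frame [-139.9  -60.6]
```

View pics/wrist16.png

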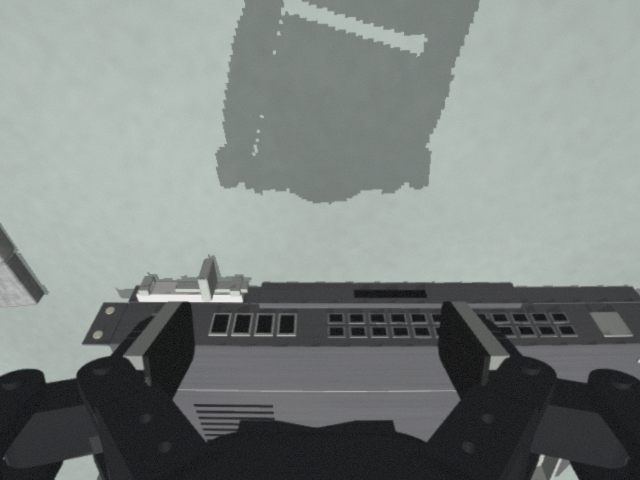

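View pics/top16c.png

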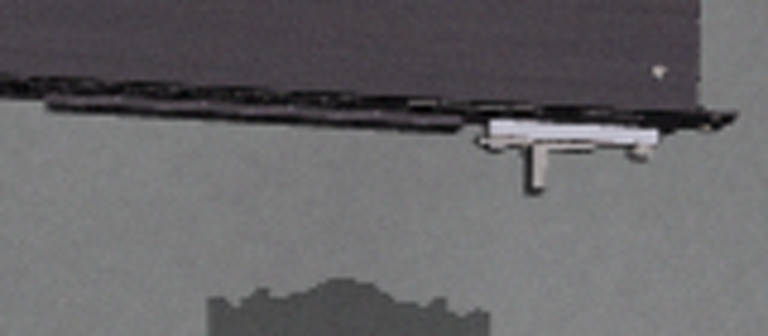

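```bash
python3 - <<'E'
from h import *
im=cv2.imread('pics/wrist16.png')
crop(im,80,245,270,350,4.2,'pics/w16l.png'); crop(im,250,270,520,350,2.9,'pics/w16r.png')
E
```

```text
(no output)
```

View pics/w16l.png

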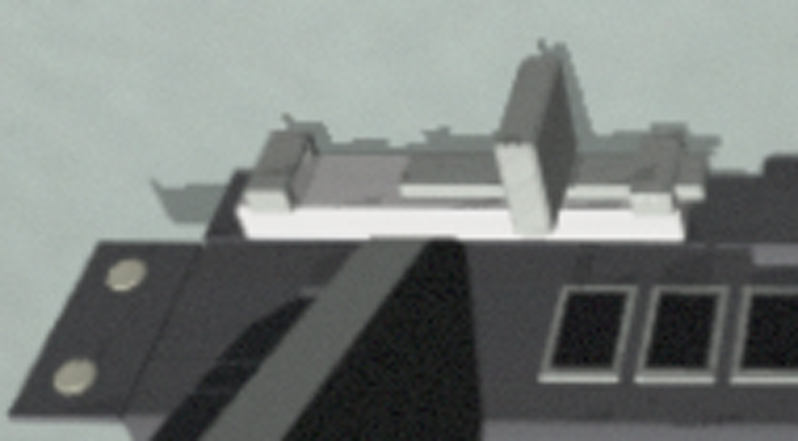

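View pics/w16r.png

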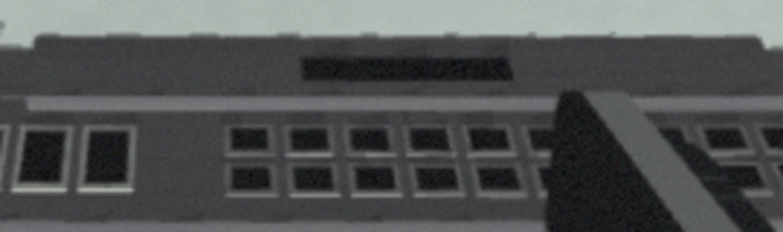

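```bash
python3 - <<'E'
from h import *
import pickle
s=pickle.load(open('s16.pkl','rb')); p=camera_params('wrist')
l=lambda u,v:(80+u/4.2,245+v/4.2); c=lambda u,v:(250+u/2.9,270+v/2.9)
def q(n,pts,z): print(n,np.round((pix2plane(p,pts,z,s)[:,:2]-O)@rot(-4.7),1).tolist())
q('bezel outer top',[c(27,96),c(400,95),c(780,96)],26)
q('bezel inner top/panel',[c(27,110),c(400,109)],26)
q('bezel outer bottom',[c(38,37),c(755,38)],1)
q('apron bottom right of latch/left',[l(765,172)],0)
q('tab top robot end L,R',[l(497,147),l(535,143)],31)
q('tab top chassis end L,R',[l(516,232),l(553,230)],31)
q('ear bottom, top',[l(100,240)],20); q('eartop',[l(10,414)],64)
E
```

```text
bezel outer top [[-7.3, -108.2], [-7.9, -4.0], [-6.8, 104.3]]
bezel inner top/panel [[-1.5, -108.7], [-2.1, -3.4]]
bezel outer bottom [[-5.7, -107.8], [-5.0, 106.6]]
apron bottom right of latch/left [[-0.8, -109.1]]
tab top robot end L,R [[-38.0, -151.3], [-39.1, -144.2]]
tab top chassis end L,R [[-15.7, -151.8], [-16.3, -144.6]]
ear bottom, top [[-0.5, -241.7]]
eartop [[-1.7, -240.6]]
```

```bash
python3 - <<'E'
from h import *
import pickle
s=pickle.load(open('s16.pkl','rb')); p=camera_params('wrist')
l=lambda u,v:(80+u/4.2,245+v/4.2)
def q(n,pts,z): print(n,np.round((pix2plane(p,pts,z,s)[:,:2]-O)@rot(-4.7),1).tolist())
for z in (5,20): q('bracket corners',[l(275,130),l(312,130),l(247,185),l(290,188)],z)
state(); rows([ch(-36,-182,80,0,5),ch(-36,-182,30,0,5)])
E
```

```text
bracket corners [[-17.0, -206.1], [-17.1, -198.5], [-1.2, -216.2], [-0.4, -207.3]]
bracket corners [[-31.4, -197.5], [-31.4, -190.3], [-16.6, -206.9], [-15.8, -198.6]]
t 25.73 pos [ 520.2 -105.2  151. ] psi -4.78 tilt 22.93 F [ 0.3 -0.4  0.5] open 1.0 q [-0.24  0.15  2.2   0.15  0.4  -1.85]
[105.9, -121.3, 67.1] [-0.0, 17.9, 0.2]
[152.0, -121.1, 47.6] [-0.0, 17.9, 0.2]
```

Call:
drive_tool(rows=[10,-20,11,0,3,0,0,25,-40,22,0,6,0,0,42,-60,33,0,9,0,0,60,-80,44,0,12,0,0,78,-100,55,0,15,0,0,95,-121,67,0,18,0,0,106,-121,67,0,18,0,0,106,-121,67,0,18,0,0])

```text
clock: 26.72
eef_pos: [611.6, -233.8, 77.7]
tcp_rot: [-0.032, 1.487, -0.115]
contact_force: [-1.0, 1.6, -0.2]
opening: -0.004
```

```bash
python3 - <<'E'
from h import *
state(); chpos(); rows([ch(-36,-182,z,0,5) for z in (50,30,12)])
im=grab('wrist','pics/wrist17.png')
E
```

```text
t 26.73 pos [ 611.6 -233.8   77.7] psi -4.77 tilt 4.79 F [-1.   1.6 -0.2] open -0.0 q [-0.38  0.53  1.74  0.03  0.79 -1.89]
TCP in chassis frame [ -37.2 -180.9]
[27.7, -1.0, -1.1] [-0.0, -0.2, 0.2]
[47.6, -1.0, -2.8] [-0.0, -0.2, 0.2]
[65.5, -0.9, -4.3] [-0.0, -0.2, 0.2]
```

View pics/wrist17.png

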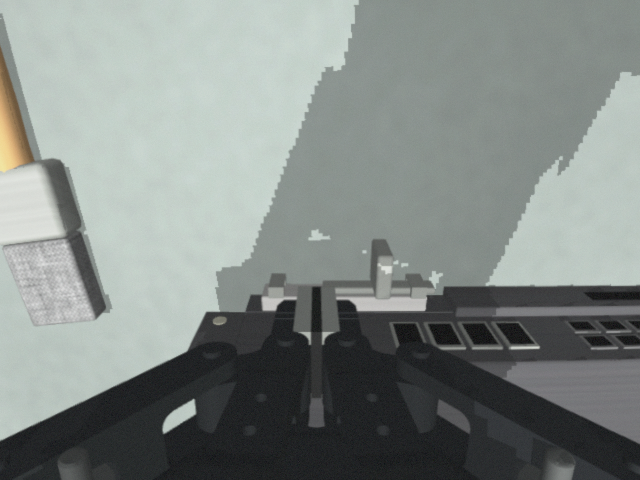

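Call:
drive_tool(rows=[20,-1,-1,0,0,0,0,40,-1,-2,0,0,0,0,54,-1,-3,0,0,0,0,61,-1,-4,0,0,0,0,65,-1,-4,0,0,0,0,65,-1,-4,0,0,0,0])

```text
clock: 27.52
eef_pos: [613.1, -235.1, 13.4]
tcp_rot: [-0.035, 1.486, -0.118]
contact_force: [-0.6, 0.1, 0.5]
opening: 0.001
```

```bash
python3 - <<'E'
from h import *
state(); chpos(); rows([ch(-36,y,12,0,5) for y in (-175,-168,-160)])
im=grab('wrist','pics/wrist18.png')
im=grab('scene','pics/scene18.png'); crop(im,200,220,380,350,4,'pics/scene18c.png')
E
```

```text
t 27.52 pos [ 613.1 -235.1   13.4] psi -4.76 tilt 4.83 F [-0.6  0.1  0.5] open 0.0 q [-0.38  0.62  1.76  0.03  0.67 -1.89]
TCP in chassis frame [ -35.6 -182.1]
[1.4, 7.1, -0.5] [-0.0, -0.2, 0.2]
[1.4, 14.1, -0.5] [-0.0, -0.2, 0.2]
[1.3, 22.1, -0.5] [-0.0, -0.2, 0.2]
```

View pics/wrist18.png

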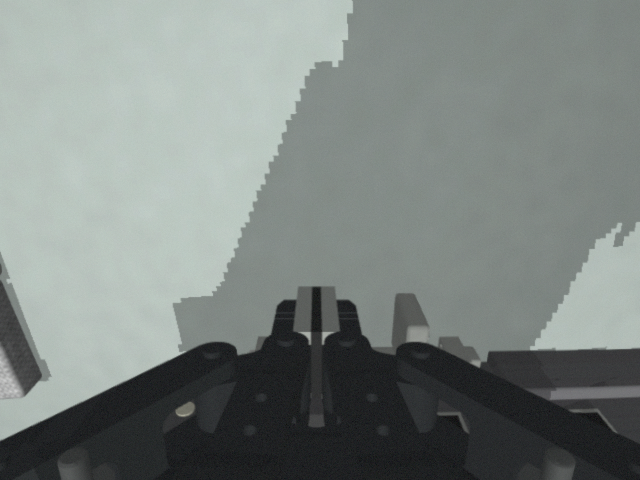

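View pics/scene18c.png

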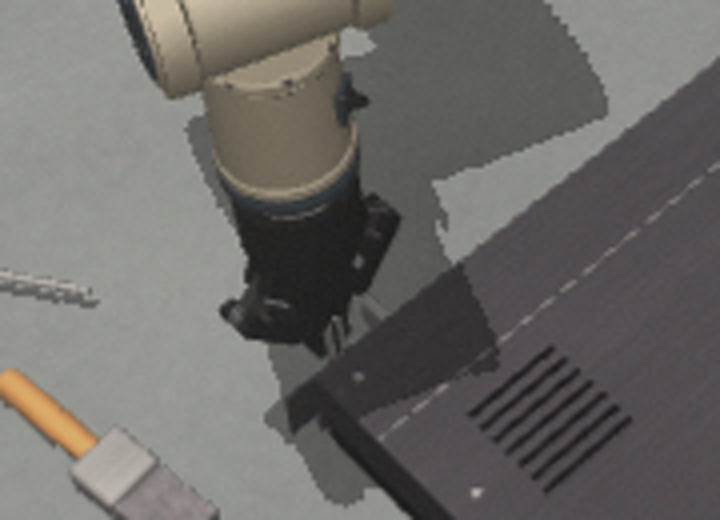

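Call:
drive_tool(rows=[1,3,0,0,0,0,0,1,6,0,0,0,0,0,1,9,0,0,0,0,0,1,12,0,0,0,0,0,1,14,0,0,0,0,0])

```text
clock: 28.25
eef_pos: [614.6, -220.9, 12.9]
tcp_rot: [-0.036, 1.486, -0.119]
contact_force: [0.1, 1.2, -0.3]
opening: 0.003
```

Call:
drive_tool(rows=[0,2,0,0,0,0,0,0,4,0,0,0,0,0,0,6,0,0,0,0,0,0,8,0,0,0,0,0])

```text
clock: 28.75
eef_pos: [615.3, -213.0, 12.9]
tcp_rot: [-0.038, 1.486, -0.121]
contact_force: [-0.3, -0.7, -0.1]
opening: -0.001
```

```bash
python3 - <<'E'
from h import *
state(); chpos()
im=grab('wrist','pics/wrist19.png')
E
```

```text
t 28.75 pos [ 615.3 -213.    12.9] psi -4.75 tilt 4.87 F [-0.3 -0.7 -0.1] open -0.0 q [-0.35  0.62  1.78  0.03  0.66 -1.86]
TCP in chassis frame [ -35.3 -159.9]
```

View pics/wrist19.png

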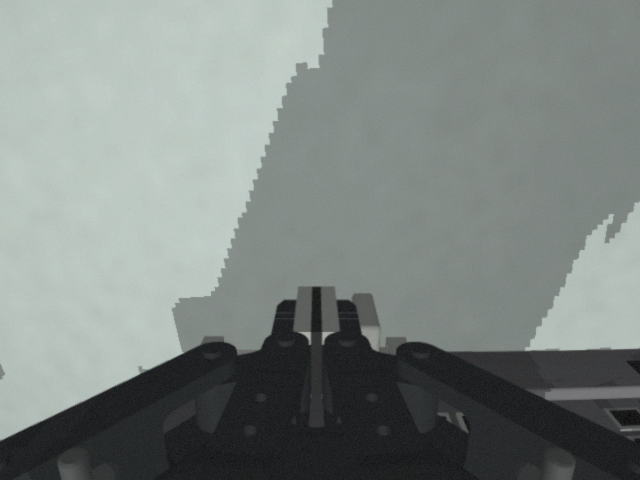

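Call:
drive_tool(rows=[0,2,0,0,0,0,0,0,4,0,0,0,0,0,0,6,0,0,0,0,0])

```text
clock: 29.18
eef_pos: [615.8, -206.6, 12.8]
tcp_rot: [-0.037, 1.486, -0.12]
contact_force: [-0.2, -1.6, 0.8]
opening: 0.004
```

Call:
drive_tool(rows=[0,2,0,0,0,0,0,0,4,0,0,0,0,0,0,6,0,0,0,0,0])

```text
clock: 29.55
eef_pos: [616.3, -200.5, 12.8]
tcp_rot: [-0.036, 1.486, -0.119]
contact_force: [-0.3, -2.4, 0.6]
opening: -0.001
```

```bash
python3 - <<'E'
from h import *
state(); chpos()
im=grab('wrist','pics/wrist20.png')
im=grab('top','pics/top20.png'); crop(im,330,170,450,240,6,'pics/top20c.png')
E
```

```text
t 29.55 pos [ 616.3 -200.5   12.8] psi -4.75 tilt 4.87 F [-0.3 -2.4  0.6] open -0.0 q [-0.33  0.62  1.78  0.03  0.66 -1.84]
TCP in chassis frame [ -35.2 -147.4]
```

View pics/wrist20.png

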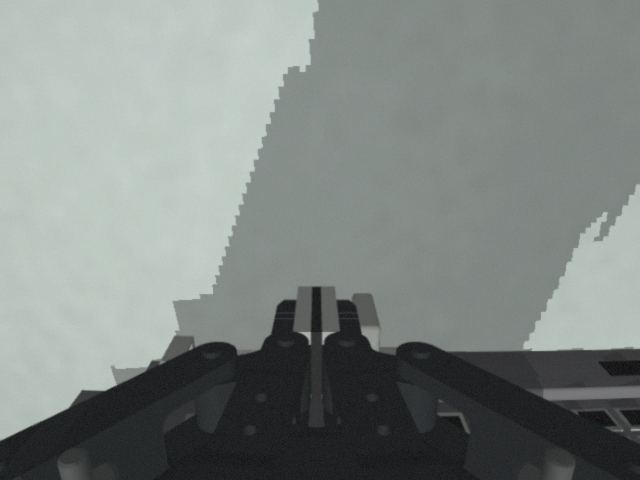

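View pics/top20c.png

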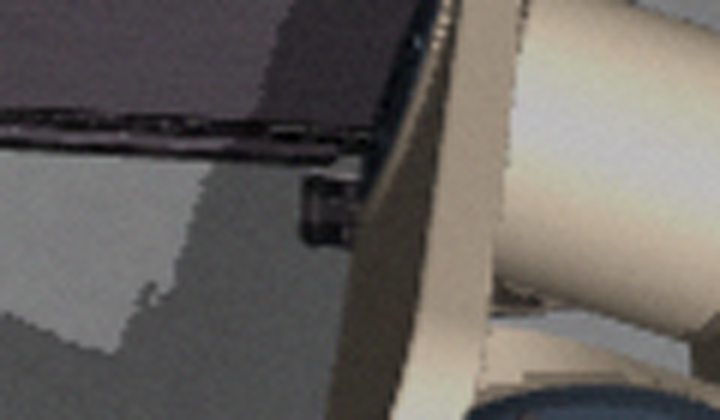

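Call:
drive_tool(rows=[0,2.5,0,0,0,0,0,0,5,0,0,0,0,0,0,7.5,0,0,0,0,0,0,10,0,0,0,0,0,0,12,0,0,0,0,0,0,14,0,0,0,0,0])

```text
clock: 30.4
eef_pos: [617.5, -186.3, 12.8]
tcp_rot: [-0.036, 1.486, -0.118]
contact_force: [-0.4, -1.3, 0.3]
opening: 0.003
```

Call:
drive_tool(rows=[0,1.5,0,0,0,0,0,0,3,0,0,0,0,0,0,4,0,0,0,0,0])

```text
clock: 30.78
eef_pos: [617.7, -185.0, 12.9]
tcp_rot: [-0.075, 1.485, -0.157]
contact_force: [-3.6, -22.0, -1.5]
opening: 0.002
```

Call:
drive_tool(rows=[0,1.2,0,0,0,0,0,0,2,0,0,0,0,0,0,2,0,0,0,0,0])

```text
clock: 31.15
eef_pos: [617.7, -185.3, 13.0]
tcp_rot: [-0.106, 1.484, -0.187]
contact_force: [-2.7, -16.1, -1.6]
opening: 0.001
```

```bash
python3 - <<'E'
from h import *
state(); chpos()
im=grab('wrist','pics/wrist21.png')
E
```

```text
t 31.15 pos [ 617.7 -185.3   13. ] psi -4.67 tilt 4.93 F [ -2.7 -16.1  -1.6] open 0.0 q [-0.3   0.61  1.79  0.02  0.65 -1.8 ]
TCP in chassis frame [ -35.1 -132.1]
```

View pics/wrist21.png

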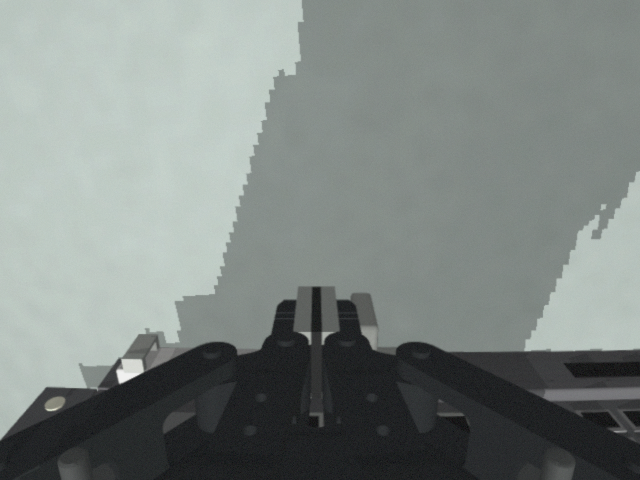

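Call:
drive_tool(rows=[0,-3,0,0,0,0,0,0,-8,0,0,0,0,0,0,-15,0,0,0,0,0,-20,-18,-3,0,0,0,0,-60,-18,-20,0,0,0,0,-110,-10,-50,0,-4,0,0,-150,0,-85,0,-8,0,0,-160,10,-120,0,-12,0,0,-160,20,-130,0,-15,0,0,-160,20,-130,0,-15,0,0])

```text
clock: 32.45
eef_pos: [475.1, -151.8, 161.9]
tcp_rot: [-0.027, 1.222, -0.106]
contact_force: [0.2, -0.1, 0.3]
opening: 0.002
```

```bash
python3 - <<'E'
from h import *
import pickle
s=state(); chpos(); pickle.dump(s,open('s22.pkl','wb'))
im=grab('wrist','pics/wrist22.png')
im=grab('top','pics/top22.png'); crop(im,290,170,450,240,4.8,'pics/top22c.png')
E
```

```text
t 32.45 pos [ 475.1 -151.8  161.9] psi -4.67 tilt 19.96 F [ 0.2 -0.1  0.3] open 0.0 q [-0.37  0.1   2.2   0.19  0.51 -2.01]
TCP in chassis frame [-179.9 -110.4]
```

View pics/wrist22.png

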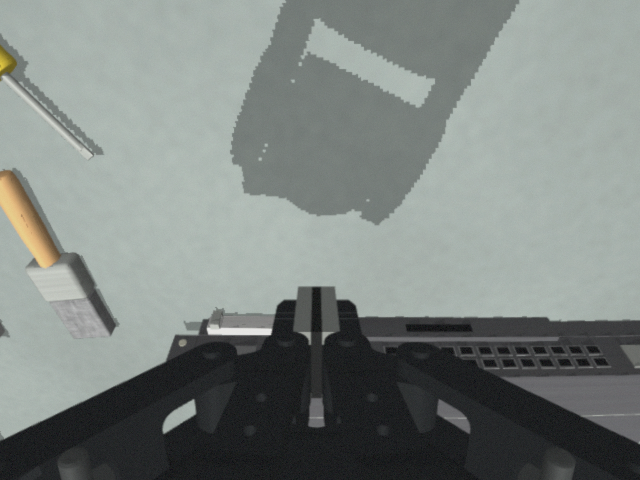

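View pics/top22c.png

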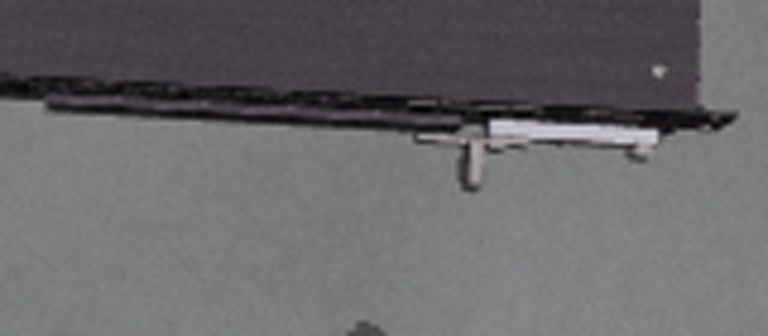

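```bash
python3 - <<'E'
from h import *
p=camera_params('top')
for n in (16,22):
    im=cv2.imread(f'pics/top{n}.png')
    crop(im,370,185,430,215,12,f'pics/tab{n}.png')
t=cv2.vconcat([cv2.imread('pics/tab16.png'),cv2.imread('pics/tab22.png')[:240]]); cv2.imwrite('pics/tabs.png',t)
state(); rows([ch(-180,-230,160,0,20)])
E
```

```text
t 32.55 pos [ 477.7 -152.9  162.2] psi -4.67 tilt 20.0 F [ 0.2 -0.2  0.8] open 0.0 q [-0.37  0.11  2.2   0.19  0.51 -2.01]
[2.2, -118.7, -3.7] [0.2, 0.0, 0.5]
```

View pics/tabs.png

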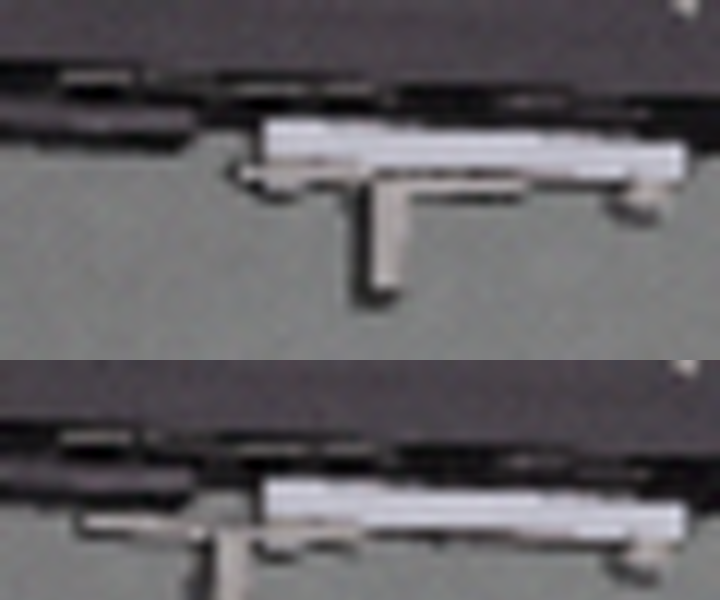

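Call:
drive_tool(rows=[0,30,0,0,0,0,0,0,60,0,0,0,0,0,0,90,0,0,0,0,0,0,90,0,0,0,0,0])

```text
clock: 33.05
eef_pos: [486.5, -61.9, 161.7]
tcp_rot: [-0.03, 1.222, -0.107]
contact_force: [0.1, -0.0, -0.3]
opening: -0.002
```

```bash
python3 - <<'E'
from h import *
import pickle
s=state(); chpos(); pickle.dump(s,open('s23.pkl','wb'))
im=grab('wrist','pics/wrist23.png'); crop(im,60,270,320,380,3,'pics/w23c.png')
E
```

```text
t 33.05 pos [486.5 -61.9 161.7] psi -4.51 tilt 19.99 F [ 0.1 -0.  -0.3] open -0.0 q [-0.14  0.08  2.23  0.02  0.48 -1.65]
TCP in chassis frame [-176.   -19.9]
```

View pics/w23c.png

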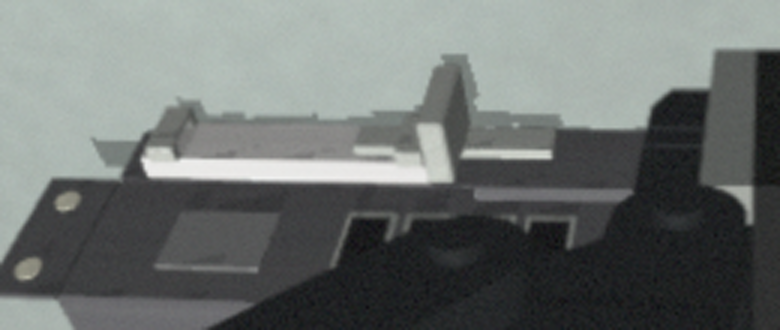

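```bash
python3 - <<'E'
from h import *
import pickle
s=pickle.load(open('s23.pkl','rb')); p=camera_params('wrist'); t=camera_params('top')
l=lambda u,v:(60+u/3,270+v/3)
def q(n,pts,z): print(n,np.round((pix2plane(p,pts,z,s)[:,:2]-O)@rot(-4.7),1).tolist())
q('tab top robot L,R',[l(416,122),l(440,122)],31); q('tab top chassis L,R',[l(427,181),l(452,181)],31)
q('bezel outer top R end',[l(475,188)],26)
q('bar tip bottom/top',[l(552,153)],17.5)
q('ear bottom',[l(52,179)],20)
k=lambda u,v:(370+u/12,185+v/12)
P=(pix2plane(t,[k(390,240),k(232,600)],31)[:,:2]-O)@rot(-4.7); 
A=(pix2plane(t,[k(390,185),k(233,530-360+0)],31)[:,:2]-O)@rot(-4.7); print('tab before/after (top)',np.round(A,1).tolist())
E
```

```text
tab top robot L,R [[-39.0, -119.1], [-39.1, -112.4]]
tab top chassis L,R [[-14.9, -119.9], [-15.1, -112.6]]
bezel outer top R end [[-6.6, -108.1]]
bar tip bottom/top [[-12.8, -85.9]]
ear bottom [[0.4, -242.4]]
tab before/after (top) [[-17.2, -149.1], [-15.9, -116.9]]
```

```bash
python3 - <<'E'
from h import *
import pickle
p=camera_params('wrist')
s=pickle.load(open('s16.pkl','rb')); l=lambda u,v:(80+u/4.2,245+v/4.2)
print('before bar tip',np.round((pix2plane(p,[l(704,185)],17.5,s)[:,:2]-O)@rot(-4.7),1), 'bracket top corner',np.round((pix2plane(p,[l(247,185),l(290,188)],20,s)[:,:2]-O)@rot(-4.7),1).tolist())
s=pickle.load(open('s23.pkl','rb')); l=lambda u,v:(60+u/3,270+v/3)
print('after bar tip',np.round((pix2plane(p,[l(553,151)],17.5,s)[:,:2]-O)@rot(-4.7),1),'bracket',np.round((pix2plane(p,[l(147,148),l(176,150)],20,s)[:,:2]-O)@rot(-4.7),1).tolist())
E
```

```text
before bar tip [[ -14.8 -118. ]] bracket top corner [[-16.6, -206.9], [-15.9, -198.6]]
after bar tip [[-13.7 -85.5]] bracket [[-14.5, -207.5], [-13.9, -198.8]]
```

```bash
python3 - <<'E'
from h import *
state(); rows([ch(-110,-150,150,0,5),ch(-34,-155,80,0,5),ch(-34,-155,13,0,5)])
E
```

```text
t 33.1 pos [486.3 -62.6 161.6] psi -4.53 tilt 20.0 F [0.5 0.1 0.6] open 0.0 q [-0.14  0.08  2.23  0.02  0.48 -1.65]
[34.6, -129.4, 57.3] [0.3, 15.0, 0.5]
[126.4, -133.9, 104.8] [0.3, 15.0, 0.5]
[189.4, -133.3, 81.8] [0.3, 15.0, 0.5]
```

Call:
drive_tool(rows=[5,-40,15,0,4,0,0,15,-80,30,0,8,0,0,25,-115,45,0,12,0,0,35,-133,60,0,15,0.5,0,75,-134,85,0,15,0.5,0,115,-134,104,0,15,0.5,0,140,-134,100,0,15,0.5,0,165,-134,91,0,15,0.5,0,180,-133.5,85,0,15,0.5,0,187,-133.5,82.5,0,15,0.5,0])

```text
clock: 34.35
eef_pos: [616.4, -209.0, 14.5]
tcp_rot: [-0.016, 1.485, -0.094]
contact_force: [0.8, -0.1, 0.3]
opening: 0.004
```

```bash
python3 - <<'E'
from h import *
state(); chpos(); rows([ch(-34,y,13,0,5) for y in (-140,-133,-131)])
E
```

```text
t 34.35 pos [ 616.4 -209.    14.5] psi -4.46 tilt 4.93 F [ 0.8 -0.1  0.3] open 0.0 q [-0.34  0.62  1.78  0.03  0.67 -1.86]
TCP in chassis frame [ -34.5 -155.8]
[1.5, 15.8, 0.4] [0.2, -0.1, 0.1]
[1.5, 22.8, 0.4] [0.2, -0.1, 0.1]
[1.5, 24.8, 0.5] [0.2, -0.1, 0.1]
```

Call:
drive_tool(rows=[1,5,0,0,0,0,0,1,10,0,0,0,0,0,1,15,0,0,0,0,0,1,19,0,0,0,0,0,1,21.5,0,0,0,0,0])

```text
clock: 34.98
eef_pos: [618.3, -187.2, 13.8]
tcp_rot: [-0.017, 1.484, -0.094]
contact_force: [0.7, 1.7, 0.4]
opening: 0.0
```

Call:
drive_tool(rows=[0,1,0,0,0,0,0,0,2,0,0,0,0,0])

```text
clock: 35.22
eef_pos: [618.5, -185.8, 13.9]
tcp_rot: [-0.027, 1.484, -0.104]
contact_force: [-1.3, -6.9, 0.5]
opening: 0.006
```

Call:
drive_tool(rows=[0,0.7,0,0,0,0,0,0,1.2,0,0,0,0,0])

```text
clock: 35.48
eef_pos: [618.5, -185.7, 13.9]
tcp_rot: [-0.042, 1.484, -0.119]
contact_force: [-1.8, -8.5, -0.9]
opening: 0.0
```

Call:
drive_tool(rows=[0,-3,0,0,0,0,0,0,-8,0,0,0,0,0,0,-15,0,0,0,0,0,-20,-16,-3,0,0,0,0,-60,-16,-20,0,0,0,0,-110,-16,-60,0,0,0,0,-150,-16,-110,0,0,0,0,-180,-16,-160,0,0,0,0,-190,-16,-200,0,0,0,0,-190,-16,-200,0,0,0,0])

```text
clock: 36.72
eef_pos: [399.9, -184.0, 187.4]
tcp_rot: [-0.048, 1.482, -0.126]
contact_force: [1.7, -0.1, 0.6]
opening: 0.001
```

```bash
python3 - <<'E'
from h import *
state(); chpos()
im=grab('top','pics/top24.png'); a=cv2.imread('pics/top0.png')
d=(cv2.absdiff(a,im).max(2)>40).astype(np.uint8)*255
im2=im.copy(); im2[d>0]=(0,0,255); cv2.imwrite('pics/diff24.png',im2)
crop(im,290,170,450,240,4.8,'pics/top24c.png')
E
```

```text
t 36.73 pos [ 399.9 -184.   187.4] psi -4.48 tilt 5.06 F [ 1.7 -0.1  0.6] open 0.0 q [-0.46  0.07  2.11  0.04  0.88 -1.97]
TCP in chassis frame [-252.3 -148.7]
```

View pics/diff24.png

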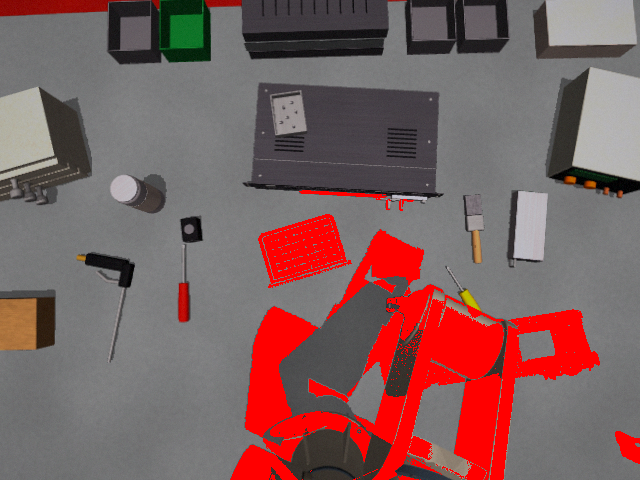

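View pics/top24c.png

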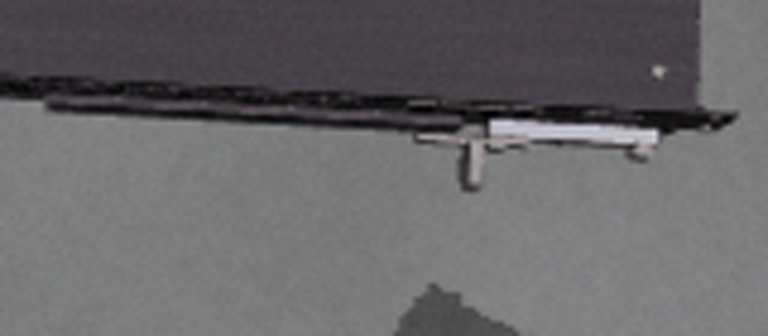

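The picture shows the bezel flush along the front and the latch bar across its right end (around pixels 413–540, row 140 of the crop). The bystanders in view are unchanged, and the arm is clear.

```bash
python3 -c "
from rig import sign_off
print(sign_off())"
```

```text
the job is handed in; nothing more can be done
None
```

The cassette is in the slot with its bezel against the chassis front, and the slide latch is across in front of it. I handed the job in at about 37 s.

- **Cassette:** I pushed its left side with the fingertips along an arc to straighten and centre it. I then pushed it into the slot with two fingertips on the bezel, using about 1–4 N until it stopped at about 9 N.
- **Bezel:** the wrist picture put the outer face about 6–7 mm in front of the chassis plane at both ends, against 6 mm expected, so it is square and home.
- **Latch:** I pushed the tab with the outside of the closed fingers, using about 2 N, until it hit a hard stop. The force there reached about 22 N.
- **Latch check:** a second push met the stop at the same place with no further movement.
- **Disagreement:** the pictures put the latch travel at about 32–32.5 mm instead of 34 mm. The tab's final position, 116 mm to the right of the chassis origin, matches fully closed, and I put the difference down to measurement error.
- **Bystanders:** the last top picture shows nothing else moved. The arm hid part of the short screwdriver's handle, but its visible part was unchanged.

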